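Load the wash pallet

TASK

Get these machined flanges ready for the parts washer: pull the plastic cap off every flange that still wears one and put it in a pocket of the white tray, and load each flange in a nest of its own on the wash pallet, with its thin toe hooked under the overhanging lip and the rest laid down flat in the nest. When all of them lie flat, slide the pallet's keeper strip by its black knob fully over their heels to lock them in.

Things in the scene. Friction and masses are not known exactly. Their poses are not given: they have to be found in the camera images.
- flange_a: one of three equal aluminium port flanges lying on the bench, 190 g. Origin: centre of the 84 x 56 mm underside; x from thin toe to heel, z up. Toe (x -42 to -24 mm) a tongue 40 wide, 6 thick; the rest 10 thick. Grip its square boss: 28 x 28 mm, sides along x and y, centred at x = 4 mm, 10 to 38 mm above the underside. On it a threaded spigot 24 mm across, to 54 mm.
- flange_b: one of three equal aluminium port flanges lying on the bench, 190 g. Origin: centre of the 84 x 56 mm underside; x from thin toe to heel, z up. Toe (x -42 to -24 mm) a tongue 40 wide, 6 thick; the rest 10 thick. Grip its square boss: 28 x 28 mm, sides along x and y, centred at x = 4 mm, 10 to 38 mm above the underside. On it a threaded spigot 24 mm across, to 54 mm.
- flange_c: one of three equal aluminium port flanges lying on the bench, 190 g. Origin: centre of the 84 x 56 mm underside; x from thin toe to heel, z up. Toe (x -42 to -24 mm) a tongue 40 wide, 6 thick; the rest 10 thick. Grip its square boss: 28 x 28 mm, sides along x and y, centred at x = 4 mm, 10 to 38 mm above the underside. On it a threaded spigot 24 mm across, to 54 mm.
- toe_a (a point): middle of the lower edge of the toe end of flange_a (flange x = -42 mm, y = 0, underside); axes as the flange's
- toe_b (a point): middle of the lower edge of the toe end of flange_b (flange x = -42 mm, y = 0, underside); axes as the flange's
- toe_c (a point): middle of the lower edge of the toe end of flange_c (flange x = -42 mm, y = 0, underside); axes as the flange's
- cap_a: loose grey plastic thread cap (None: absent): round, 34 mm outside, 28 inside, 20 tall, closed top, 15 g. At first sits loosely over the spigot of flange_a (same letter), rim 39 mm above the flange's underside, on the axis at flange x = 4 mm; lifts straight off. Origin: centre of its open rim; z towards its closed end.
- cap_b: loose grey plastic thread cap (None: absent): round, 34 mm outside, 28 inside, 20 tall, closed top, 15 g. At first sits loosely over the spigot of flange_b (same letter), rim 39 mm above the flange's underside, on the axis at flange x = 4 mm; lifts straight off. Origin: centre of its open rim; z towards its closed end.
- cap_c: loose grey plastic thread cap (None: absent): round, 34 mm outside, 28 inside, 20 tall, closed top, 15 g. At first sits loosely over the spigot of flange_c (same letter), rim 39 mm above the flange's underside, on the axis at flange x = 4 mm; lifts straight off. Origin: centre of its open rim; z towards its closed end.
- tray: white plastic cap tray, 108 x 108 mm, walls 12 mm high, 4 mm thick, floor 4 mm; two 4 mm walls across the middle make four square pockets 48 mm wide, centred at x, y = +-26 mm. Origin: centre of its underside; does not slide.
- pallet: fixed steel wash pallet, 166 x 254 mm, with three nests side by side. Nest floor 10 mm above the bench. The lip along the toe side (far from the robot) stops a flange from dropping straight in: hook the toe under it with the heel raised 10 to 20 degrees, then lower the heel. Any flange fits any nest. Origin: on the bench, 60 mm from the middle toe wall; axes as the nests'.
- nest0 (a point): one of three equal pallet nests, 76 mm apart along y. Point: foot of its toe wall, at mid width, on the nest floor. x runs from the toe wall to the heel bar, towards the robot; z up. Nest: 62 mm wide (y) between dividers 10 mm high, 88 mm long. The lip overhangs its first 12 mm (x 0 to 12), underside 12 and top 16 mm above the floor. Heel bar, x over 88 mm, is 12 mm high.
- nest1 (a point): one of three equal pallet nests, 76 mm apart along y. Point: foot of its toe wall, at mid width, on the nest floor. x runs from the toe wall to the heel bar, towards the robot; z up. Nest: 62 mm wide (y) between dividers 10 mm high, 88 mm long. The lip overhangs its first 12 mm (x 0 to 12), underside 12 and top 16 mm above the floor. Heel bar, x over 88 mm, is 12 mm high.
- nest2 (a point): one of three equal pallet nests, 76 mm apart along y. Point: foot of its toe wall, at mid width, on the nest floor. x runs from the toe wall to the heel bar, towards the robot; z up. Nest: 62 mm wide (y) between dividers 10 mm high, 88 mm long. The lip overhangs its first 12 mm (x 0 to 12), underside 12 and top 16 mm above the floor. Heel bar, x over 88 mm, is 12 mm high.
- keeper (a joint): sliding aluminium keeper strip, m: 0 to 0.003 (start) is drawn back clear of the nests, 0.016 is home over the heels (end stop). Slides along the nests' -x, drag 2 N. Strip 4 mm thick, 40 wide, lying on the heel bar, 12 to 16 mm above the nest floor; at 0 its edge is at nest x = 91 mm. Raised heels block it.
- keeper_knob (a point): middle of the keeper's black knob: round, 22 mm across, 24 mm tall, upright on the strip, behind the middle nest; the point is 38 mm above the bench. Axes as the nests': to close, push it along its -x, away from the robot.

How it is judged (in metres and radians):
On the way, in this order (a step that is already met when the one before it is completed fails the run):
1. every flange lies level in a nest with its toe under the lip, while the keeper is still drawn back (((x of toe_a in the frame of nest0 below 0.007 m and y of toe_a in the frame of nest0 between -0.007 and 0.007 m and z of toe_a in the frame of nest0 between -0.004 and 0.003 m and angle between flange_a's own z axis and vertical below 0.04 rad and angle between the x axis of flange_a and the x axis of nest0, either way round below 0.12 rad) or (x of toe_a in the frame of nest1 below 0.007 m and y of toe_a in the frame of nest1 between -0.007 and 0.007 m and z of toe_a in the frame of nest1 between -0.004 and 0.003 m and angle between flange_a's own z axis and vertical below 0.04 rad and angle between the x axis of flange_a and the x axis of nest1, either way round below 0.12 rad) or (x of toe_a in the frame of nest2 below 0.007 m and y of toe_a in the frame of nest2 between -0.007 and 0.007 m and z of toe_a in the frame of nest2 between -0.004 and 0.003 m and angle between flange_a's own z axis and vertical below 0.04 rad and angle between the x axis of flange_a and the x axis of nest2, either way round below 0.12 rad)) and ((x of toe_b in the frame of nest0 below 0.007 m and y of toe_b in the frame of nest0 between -0.007 and 0.007 m and z of toe_b in the frame of nest0 between -0.004 and 0.003 m and angle between flange_b's own z axis and vertical below 0.04 rad and angle between the x axis of flange_b and the x axis of nest0, either way round below 0.12 rad) or (x of toe_b in the frame of nest1 below 0.007 m and y of toe_b in the frame of nest1 between -0.007 and 0.007 m and z of toe_b in the frame of nest1 between -0.004 and 0.003 m and angle between flange_b's own z axis and vertical below 0.04 rad and angle between the x axis of flange_b and the x axis of nest1, either way round below 0.12 rad) or (x of toe_b in the frame of nest2 below 0.007 m and y of toe_b in the frame of nest2 between -0.007 and 0.007 m and z of toe_b in the frame of nest2 between -0.004 and 0.003 m and angle between flange_b's own z axis and vertical below 0.04 rad and angle between the x axis of flange_b and the x axis of nest2, either way round below 0.12 rad)) and ((x of toe_c in the frame of nest0 below 0.007 m and y of toe_c in the frame of nest0 between -0.007 and 0.007 m and z of toe_c in the frame of nest0 between -0.004 and 0.003 m and angle between flange_c's own z axis and vertical below 0.04 rad and angle between the x axis of flange_c and the x axis of nest0, either way round below 0.12 rad) or (x of toe_c in the frame of nest1 below 0.007 m and y of toe_c in the frame of nest1 between -0.007 and 0.007 m and z of toe_c in the frame of nest1 between -0.004 and 0.003 m and angle between flange_c's own z axis and vertical below 0.04 rad and angle between the x axis of flange_c and the x axis of nest1, either way round below 0.12 rad) or (x of toe_c in the frame of nest2 below 0.007 m and y of toe_c in the frame of nest2 between -0.007 and 0.007 m and z of toe_c in the frame of nest2 between -0.004 and 0.003 m and angle between flange_c's own z axis and vertical below 0.04 rad and angle between the x axis of flange_c and the x axis of nest2, either way round below 0.12 rad)) and value of joint keeper below 0.008 m), for 0.2 s.
2. the keeper is slid home over the heels (value of joint keeper above 0.0135 m), for 0.2 s.
At the end, for the whole second after the job is handed in: Every flange lies in a nest: toe end within 7 mm of the toe wall (under the lip), within 7 mm of mid width, at most 3 mm above the floor, tilted under 0.04 rad; every cap rests down in a tray pocket; the keeper is home (13.5 of 16 mm or more); all at rest (((x of toe_a in the frame of nest0 below 0.007 m and y of toe_a in the frame of nest0 between -0.007 and 0.007 m and z of toe_a in the frame of nest0 between -0.004 and 0.003 m and angle between flange_a's own z axis and vertical below 0.04 rad and angle between the x axis of flange_a and the x axis of nest0, either way round below 0.12 rad) or (x of toe_a in the frame of nest1 below 0.007 m and y of toe_a in the frame of nest1 between -0.007 and 0.007 m and z of toe_a in the frame of nest1 between -0.004 and 0.003 m and angle between flange_a's own z axis and vertical below 0.04 rad and angle between the x axis of flange_a and the x axis of nest1, either way round below 0.12 rad) or (x of toe_a in the frame of nest2 below 0.007 m and y of toe_a in the frame of nest2 between -0.007 and 0.007 m and z of toe_a in the frame of nest2 between -0.004 and 0.003 m and angle between flange_a's own z axis and vertical below 0.04 rad and angle between the x axis of flange_a and the x axis of nest2, either way round below 0.12 rad)) and ((x of toe_b in the frame of nest0 below 0.007 m and y of toe_b in the frame of nest0 between -0.007 and 0.007 m and z of toe_b in the frame of nest0 between -0.004 and 0.003 m and angle between flange_b's own z axis and vertical below 0.04 rad and angle between the x axis of flange_b and the x axis of nest0, either way round below 0.12 rad) or (x of toe_b in the frame of nest1 below 0.007 m and y of toe_b in the frame of nest1 between -0.007 and 0.007 m and z of toe_b in the frame of nest1 between -0.004 and 0.003 m and angle between flange_b's own z axis and vertical below 0.04 rad and angle between the x axis of flange_b and the x axis of nest1, either way round below 0.12 rad) or (x of toe_b in the frame of nest2 below 0.007 m and y of toe_b in the frame of nest2 between -0.007 and 0.007 m and z of toe_b in the frame of nest2 between -0.004 and 0.003 m and angle between flange_b's own z axis and vertical below 0.04 rad and angle between the x axis of flange_b and the x axis of nest2, either way round below 0.12 rad)) and ((x of toe_c in the frame of nest0 below 0.007 m and y of toe_c in the frame of nest0 between -0.007 and 0.007 m and z of toe_c in the frame of nest0 between -0.004 and 0.003 m and angle between flange_c's own z axis and vertical below 0.04 rad and angle between the x axis of flange_c and the x axis of nest0, either way round below 0.12 rad) or (x of toe_c in the frame of nest1 below 0.007 m and y of toe_c in the frame of nest1 between -0.007 and 0.007 m and z of toe_c in the frame of nest1 between -0.004 and 0.003 m and angle between flange_c's own z axis and vertical below 0.04 rad and angle between the x axis of flange_c and the x axis of nest1, either way round below 0.12 rad) or (x of toe_c in the frame of nest2 below 0.007 m and y of toe_c in the frame of nest2 between -0.007 and 0.007 m and z of toe_c in the frame of nest2 between -0.004 and 0.003 m and angle between flange_c's own z axis and vertical below 0.04 rad and angle between the x axis of flange_c and the x axis of nest2, either way round below 0.12 rad)) and ((x of cap_a in the frame of tray between -0.04 and -0.012 m and y of cap_a in the frame of tray between -0.04 and -0.012 m) or (x of cap_a in the frame of tray between -0.04 and -0.012 m and y of cap_a in the frame of tray between 0.012 and 0.04 m) or (x of cap_a in the frame of tray between 0.012 and 0.04 m and y of cap_a in the frame of tray between -0.04 and -0.012 m) or (x of cap_a in the frame of tray between 0.012 and 0.04 m and y of cap_a in the frame of tray between 0.012 and 0.04 m)) and z of cap_a in the frame of tray between 0 and 0.026 m and linear speed of each of cap_a, cap_b, cap_c, flange_a, flange_b, flange_c below 0.02 m/s and ((x of cap_b in the frame of tray between -0.04 and -0.012 m and y of cap_b in the frame of tray between -0.04 and -0.012 m) or (x of cap_b in the frame of tray between -0.04 and -0.012 m and y of cap_b in the frame of tray between 0.012 and 0.04 m) or (x of cap_b in the frame of tray between 0.012 and 0.04 m and y of cap_b in the frame of tray between -0.04 and -0.012 m) or (x of cap_b in the frame of tray between 0.012 and 0.04 m and y of cap_b in the frame of tray between 0.012 and 0.04 m)) and z of cap_b in the frame of tray between 0 and 0.026 m and ((x of cap_c in the frame of tray between -0.04 and -0.012 m and y of cap_c in the frame of tray between -0.04 and -0.012 m) or (x of cap_c in the frame of tray between -0.04 and -0.012 m and y of cap_c in the frame of tray between 0.012 and 0.04 m) or (x of cap_c in the frame of tray between 0.012 and 0.04 m and y of cap_c in the frame of tray between -0.04 and -0.012 m) or (x of cap_c in the frame of tray between 0.012 and 0.04 m and y of cap_c in the frame of tray between 0.012 and 0.04 m)) and z of cap_c in the frame of tray between 0 and 0.026 m and value of joint keeper above 0.0135 m); the robot touches nothing.
Of cap_a, cap_b, cap_c only 1 to 3 are there at a start; the rules pass over those that are not, and their reading is None.
At some moment in a run one of flange_a, flange_b, flange_c may be knocked a few centimetres aside while the robot is not near it.
Once in a run the grip may slacken for a moment while it holds something.
It also fails if it takes over 210 s, if anything falls off the work surface, if the arm or the gripper's body presses on something with over 40 N, if the wrist force passes 120 N, or if a joint passes its speed limit or range.

ROBOT

A 6-joint arm with a two-finger parallel gripper is mounted at the origin on the work surface. World frame = base frame: x ahead of the robot, y to its left, z up, the work surface at z = 0. Lengths are in m, angles in degrees, forces in N, time in s.
With the tool pointing down it reaches from about 0.4 to 0.825 m from the base axis. Payload 7 kg.
Tool frame: the origin (TCP) lies between the finger pads; the fingertips stand 25 mm ahead of it and the grasp point (between the pads) lies 6 mm ahead of it; z points along the fingers, y is the line along which they close (so a half turn about z gives the same grasp; the last joint's range is limited). The gripper opens to 88 mm and grips with 3 to 60 N. Pads are 19 mm wide; open, the fingers measure 130 mm over their backs; the gripper's body (78 mm by 193 mm) begins 47 mm behind the grasp point.
Start: joints at [79.933, 20.546, 0.682, 0, -70.136, -16.507], TCP at [0.302, 0.604, 0.252] pointing down, gripper open.
Joint ranges: [-176.03, 176.03], [-82.01, 121.73], [-58.28, 71.71], [-173.87, 95.51], [-174.79, -0.11], [-173.66, 173.66]. Speed limits (degrees/s): [136.94, 136.94, 172.46, 180, 180, 180].

INTERFACE

Orientations are given as [roll, pitch, yaw] about the fixed x, y, z axes, in that order (R = Rz(yaw) Ry(pitch) Rx(roll)).
In Python, from plant import ctrl gives the robot as it stands.
- The arm moves only by the shell command python3 drive.py 'ROWS'. ROWS is one flat JSON list of numbers that holds 1 to 8 rows one after another, with no inner brackets; each row has 5 numbers: dx, dy, dz in mm, then a turn about the tool's z in degrees, then the finger opening in m; each row is the pose to reach, as a shift and turn from the pose commanded when the command began, along the tool's axes at that moment; what a row does not reach only later rows make up. A row lasts 1/8 s, in which the tool goes at most 0.0625 m and 10.7 degrees, less where a joint would pass 70% of its speed; a pose out of reach is approached as far as the arm can. The fingers move at their own pace and stop on an object; the grip force is fixed at half the most. Time passes only in rows, so rows that do not move let the fingers close. It prints the time, the measured TCP pose, the force, the opening and the grip force at its end. Input that does not fit is refused with a message, and nothing moves.
- ctrl.get_obs(): the state, without advancing time (a new reading comes with each control period).
- ctrl.snapshot(name): name is "scene" or "top" or "wrist"; returns a dict with "frame" (420x560x3 uint8, red, green, blue), "z_map" (420x560 float32, m along the optical axis (not along the pixel's ray), 0 where there is no reading), "fovy" (degrees; the focal length in pixels is half the picture's height over the tangent of half this angle, whatever the lens; pixels are square), "cx", "cy" (the principal point, pixels), "R" (3x3) and "t" (3): a world point X has camera coordinates R X + t; the wrist camera has in their place "T_tool_cam" (4x4, takes a point from camera to tool coordinates, whose origin is the TCP and whose axes are the flange's). Camera axes: x right, y down, z forward; pixel columns grow to the right and rows downward; lengths in m; the calibration is good to about 2 mm. A picture is of the moment at which its call begins: read the wrist's pose just before it.
- ctrl.close_job(): hands the job in; it is judged then, once.
The state is a dict: "clock": time; "joint_pos": joint angles; "qvel": joint speeds; "tau": joint torques, N m; "tool_pos": TCP position; "orientation": TCP orientation; "force": force on the tool from outside, world axes, zero at the start; "moment": the same for the moment, N m; "opening": finger opening in m; "gripper_force": force on a finger pad.
Only numpy, scipy, OpenCV 4.12 (cv2) and the standard library are available. Lean on these libraries where they do the work, as an engineer would, in place of code of your own. Each camera call takes 0.05 s, during which the arm holds its last target. There are 200 camera calls.

## Working session

There is one attempt and no reset: what is moved stays moved. The work goes in short steps, Python scripts to look and compute and a shell command to move; the robot and the scene stay as the last step left them, time stands still between calls to the robot, and variables do not carry over. Pictures are saved under pics/ and viewed, at most 14 in all, crops included, and the job is handed in when it is done.

```bash
ls; mkdir -p pics
python3 - <<'E'
from plant import ctrl
import cv2,numpy as np
for n in("top","scene"):
    s=ctrl.snapshot(n); cv2.imwrite(f"pics/{n}0.png",s["frame"][:,:,::-1]); np.savez(f"pics/{n}0.npz",**s)
    print(n,s["fovy"],s["cx"],s["cy"],s["R"],s["t"])
print(ctrl.get_obs())
E
```

```text
drive.py
pics
plant.py
top 45.19890674011104 281.24522654201934 206.03647556035276 [[ 2.39588402e-04 -9.99960243e-01 -8.91376693e-03]
 [-9.95684243e-01  5.88700236e-04 -9.28037758e-02]
 [ 9.28053338e-02  8.89753199e-03 -9.95644517e-01]] [0.07342023 0.55390134 1.27668792]
scene 47.11842508609871 279.7955308348766 202.90663854312422 [[-0.39609017  0.91803085 -0.01821907]
 [ 0.69298536  0.28585776 -0.66185846]
 [-0.60239842 -0.27478119 -0.74940739]] [ 0.16693936 -0.34208799  1.33758662]
{'clock': 0.1, 'joint_pos': array([ 7.99337921e+01,  2.05868502e+01,  6.39040215e-01, -1.83193668e-02,
       -7.01328906e+01, -1.65060662e+01]), 'qvel': array([ 0.01493354, -0.06482708,  0.17503844, -0.02475264,  0.02771574,
        0.00482775]), 'tau': array([-9.62793092e-04, -5.84160590e+01,  2.93751991e+01,  7.01553985e+00,
        1.02136118e-02, -5.91985963e-05]), 'tool_pos': array([0.30179569, 0.6033442 , 0.25072005]), 'orientation': array([ 1.79917732e+02, -6.41803189e-03, -2.65785072e+01]), 'force': array([ 0.6509036 ,  0.29018383, -0.38685572]), 'moment': array([0.03572991, 0.00468666, 0.0390505 ]), 'gripper_force': 0.0, 'opening': 0.08755124158930208}
```
View pics/top0.png

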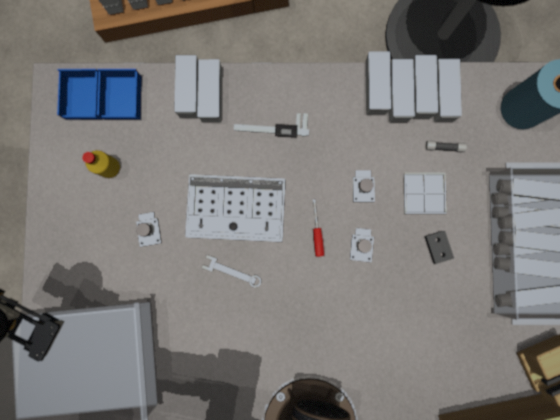

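View pics/scene0.png

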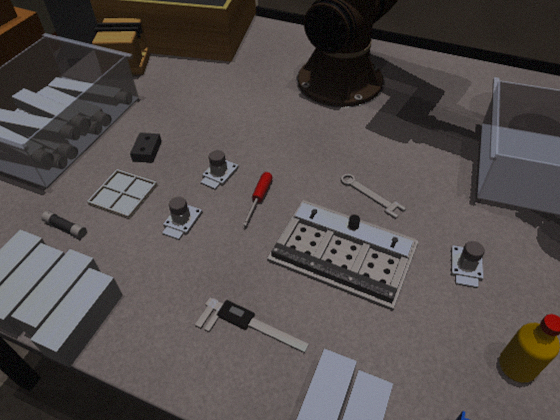

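The top view shows capped flanges at (146,229), (366,185) and (364,246), with toes pointing up (+x). The tray is at (425,193), and the pallet at (236,209) has its lip on the upper side and its knob at (233,226). The scene view agrees. Next I'll write helpers and get coarse positions.

Create h.py:
```python
import sys,numpy as np,cv2
from plant import ctrl
from scipy.spatial.transform import Rotation as Ro
def pose():
    o=ctrl.get_obs(); return np.array(o["tool_pos"]),Ro.from_euler("xyz",o["orientation"],degrees=True).as_matrix(),o
def cam(n,png=None):
    p,R,o=pose(); s=dict(ctrl.snapshot(n)); h=s["frame"].shape[0]
    s["f"]=h/2/np.tan(np.radians(s["fovy"])/2)
    if n=="wrist":
        T=np.array(s["T_tool_cam"]); s["A"]=R@T[:3,:3]; s["c"]=p+R@T[:3,3]
    else: s["A"]=s["R"].T; s["c"]=-s["R"].T@s["t"]
    if png: cv2.imwrite("pics/"+png,s["frame"][:,:,::-1])
    return s
def ray(s,uv,z):          # pixel(s) -> world on plane of height z
    uv=np.atleast_2d(np.float64(uv)); d=np.c_[(uv[:,0]-s["cx"])/s["f"],(uv[:,1]-s["cy"])/s["f"],np.ones(len(uv))]@s["A"].T
    return s["c"]+d*((z-s["c"][2])/d[:,2])[:,None]
def cloud(s):
    v,u=np.mgrid[:420,:560]; Z=s["z_map"]
    return np.stack([(u-s["cx"])/s["f"]*Z,(v-s["cy"])/s["f"]*Z,Z],-1)@s["A"].T+s["c"]
def go(x,y,z,yaw):
    p,R,o=pose(); d=R.T@(np.array([x,y,z])-p); cur=o["orientation"][2]
    t=-((yaw-cur+90)%180-90)
    print("d",d.round(4),"turn",round(t,2),"at",p.round(4),round(cur,2),"t",o["clock"],"f",np.round(o["force"],1))
if __name__=="__main__": go(*map(float,sys.argv[1:5]))
```

```bash
python3 - <<'E'
from h import *
s=cam("top"); P=cloud(s)
for n,uv,z in [("A",(146,229),.059),("B",(366,185),.059),("C",(364,246),.059),("tray",(425,193),.012),("knob",(233,226),.05),("lipL",(190,178),.026),("lipR",(284,178),.026),("heelL",(187,240),.01),("heelR",(284,241),.01)]:
    print(n,ray(s,uv,z)[0].round(4),P[uv[1],uv[0]].round(4))
E
python3 - <<'E'
from h import *
s=cam("wrist"); print(s["T_tool_cam"],s["fovy"],s["cx"],s["cy"])
E
```

```text
A [0.4931 0.4128 0.059 ] [0.4934 0.4143 0.0535]
B [ 0.604  -0.1408  0.059 ] [ 0.6048 -0.1417  0.053 ]
C [ 0.4506 -0.1334  0.059 ] [ 0.4506 -0.1336  0.0579]
tray [ 0.5892 -0.3017  0.012 ] [ 0.5893 -0.302   0.0111]
knob [0.5011 0.195  0.05  ] [0.5011 0.195  0.0502]
lipL [0.6273 0.3106 0.026 ] [0.6274 0.3108 0.0252]
lipR [0.627  0.0662 0.026 ] [0.6305 0.0663 0.0025]
heelL [0.4668 0.3187 0.01  ] [ 0.4671  0.3209 -0.0011]
heelR [0.4642 0.0663 0.01  ] [ 0.4645  0.0663 -0.0032]
[[ 5.88055086e-04 -9.63253622e-01 -2.68592842e-01  7.22821752e-02]
 [ 9.99999474e-01  7.92146557e-04 -6.51481484e-04 -4.53991690e-04]
 [ 8.40306793e-04 -2.68592317e-01  9.63253581e-01 -1.33557750e-01]
 [ 0.00000000e+00  0.00000000e+00  0.00000000e+00  1.00000000e+00]] 59.33594794813066 280.4098605062473 205.8491848438162
```

```bash
python3 h.py 0.56 0.28 0.25 0
```

```text
d [0.3756 0.1738 0.0012] turn -26.58 at [0.3019 0.6034 0.251 ] -26.58 t 0.2 f [ 0.3  0.1 -0.5]
```

The manual's scale: shifts go in mm. Converting my numbers, 0.376 m is 376, 0.35 m is 350.

```bash
python3 drive.py '[60, 30, 0, -8, 0.088, 120, 60, 0, -16, 0.088, 180, 90, 0, -24, 0.088, 240, 120, 0, -26.5, 0.088, 300, 140, 0, -26.5, 0.088, 350, 165, 0, -26.5, 0.088, 376, 174, 0, -26.5, 0.088, 376, 174, 0, -26.5, 0.088]'; python3 drive.py '[0, 0, 0, 0, 0.088, 0, 0, 0, 0, 0.088]'
python3 - <<'E'
from h import *
s=cam("wrist","w1.png"); p=pose(); print(p[0],p[2]["orientation"])
E
```

```text
clock: 1.2
tool_pos: [0.5618, 0.2774, 0.2511]
orientation: [180.0, 0.0, -0.3]
force: [0.6, 0.9, -0.5]
opening: 0.0877
gripper_force: 0.0
clock: 1.45
tool_pos: [0.5599, 0.2806, 0.2516]
orientation: [-180.0, 0.0, -0.0]
force: [0.8, 0.3, -0.2]
opening: 0.0877
gripper_force: 0.0
[0.55983608 0.28068283 0.25160694] [-1.79994523e+02 -9.84981916e-06  4.72462881e-03]
```

View pics/w1.png

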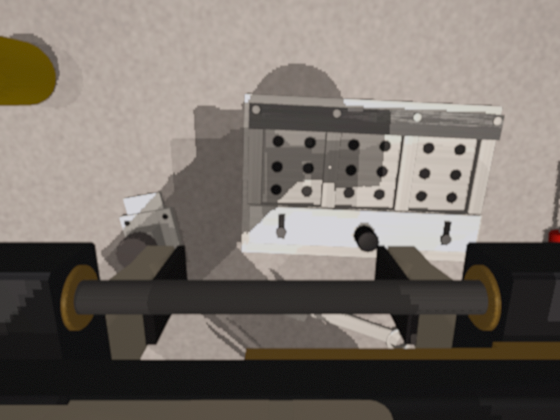

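The wrist view shows the pallet. Its outer corners are at (247,95), (501,105), (480,257) and (243,249), the dark lip is at rows 100–138, and the knob is at (365,237). Flange A's toe is at (142,202), and the fingers cover the lower 40% of the frame.

Run:
```python
from h import *
s=cam("wrist"); np.savez("pics/w1.npz",frame=s["frame"]); P=cloud(s)
g=s["frame"].mean(2)
for u in (290,370,440):
    print(u,[ (v,round(P[v,u,0],4),round(P[v,u,1],4),round(P[v,u,2]*1000,1),int(g[v,u])) for v in list(range(90,150,3))+list(range(195,255,3))])
lip=(P[...,2]>.022)&(P[...,2]<.031)
lip[240:]=0
n,lab,st,_=cv2.connectedComponentsWithStats(lip.astype(np.uint8))
for i in range(1,n):
    if st[i,4]>300:
        q=P[lab==i]; print(st[i],q.mean(0).round(4),cv2.minAreaRect((q[:,:2]*1000).astype(np.float32)),q[:,0].min(),q[:,0].max())
```

```text
290 [(90, np.float64(0.645), np.float64(0.2719), np.float64(0.2), 114), (93, np.float64(0.6421), np.float64(0.2719), np.float64(0.7), 113), (96, np.float64(0.6391), np.float64(0.2721), np.float64(11.0), 127), (99, np.float64(0.6363), np.float64(0.2721), np.float64(9.7), 147), (102, np.float64(0.6335), np.float64(0.272), np.float64(9.0), 148), (105, np.float64(0.6307), np.float64(0.2724), np.float64(26.8), 96), (108, np.float64(0.628), np.float64(0.2724), np.float64(26.7), 68), (111, np.float64(0.6252), np.float64(0.2723), np.float64(25.2), 65), (114, np.float64(0.6225), np.float64(0.2723), np.float64(26.1), 65), (117, np.float64(0.6198), np.float64(0.2723), np.float64(26.8), 78), (120, np.float64(0.617), np.float64(0.2723), np.float64(26.6), 67), (123, np.float64(0.6143), np.float64(0.2723), np.float64(27.4), 68), (126, np.float64(0.6114), np.float64(0.2723), np.float64(26.7), 68), (129, np.float64(0.6086), np.float64(0.2722), np.float64(26.3), 81), (132, np.float64(0.6046), np.float64(0.2718), np.float64(9.8), 147), (135, np.float64(0.6018), np.float64(0.2718), np.float64(12.0), 144
[... 7096 characters left out ...]
0), (249, np.float64(0.4858), np.float64(0.1147), np.float64(26.4), 211), (252, np.float64(0.4806), np.float64(0.1122), np.float64(21.9), 203)]
[ 12  38  34  68 375] [0.6578 0.5069 0.0266] ((657.3938598632812, 513.1041259765625), (25.482196807861328, 59.117469787597656), 79.87481689453125) 0.6305210241204797 0.6887320303680997
[ 249  102  256   38 6580] [0.6162 0.1913 0.0263] ((616.0235595703125, 190.615234375), (241.92312622070312, 24.078828811645508), 87.3694076538086) 0.5991783173382437 0.6333984823677679
[ 246  204  236   36 6800] [0.5135 0.2038 0.0262] ((512.4878540039062, 195.82568359375), (242.22882080078125, 37.29068374633789), 88.70771026611328) 0.4954633023344168 0.5336040237946531
```

```bash
cat > pal.py <<'E'
from h import *
s=cam("wrist"); P=cloud(s)
z=P[...,2]
F=[];B=[];S=[]
for u in range(256,480,2):
    c=z[:,u]
    i=np.where((c[95:150]>.021))[0]+95
    F.append((u,i[-1]));B.append((u,i[0]))
    j=np.where((c[190:235]>.021))[0]+190
    S.append((u,j[0]))
for n,L,h in(("lipfront",F,.026),("lipback",B,.026),("strip",S,.026)):
    L=np.float32(L)+(0,.5 if n=="lipfront" else -.5); W=ray(s,L,h)
    k,b=np.polyfit(W[:,1]-.19,W[:,0],1); r=W[:,0]-b-k*(W[:,1]-.19); m=abs(r)<.002
    k,b=np.polyfit(W[m,1]-.19,W[m,0],1); print(n,"slope deg",np.degrees(np.arctan(k)),"x at y=.19",b,m.sum())
a=np.radians(-2.6); e=np.array([np.sin(a),-np.cos(a)]) # lateral
Y=P[...,:2]@e
R=(P[...,0]>.54)&(P[...,0]<.59)&(z>.0165)&(z<.024)
h,ed=np.histogram(Y[R],np.arange(-.34,-.04,.002))
print([(round(x,3),int(c)) for x,c in zip(ed,h) if c>3])
E
python3 pal.py
```

```text
lipfront slope deg 2.114186711901379 x at y=.19 0.6034085093986506 42
lipback slope deg 2.6318715131366397 x at y=.19 0.6280621825981232 108
strip slope deg 2.904065437041352 x at y=.19 0.5330370216883648 4
[(np.float64(-0.34), 73), (np.float64(-0.338), 98), (np.float64(-0.336), 96), (np.float64(-0.334), 99), (np.float64(-0.332), 96), (np.float64(-0.33), 99), (np.float64(-0.328), 102), (np.float64(-0.326), 31), (np.float64(-0.264), 110), (np.float64(-0.262), 97), (np.float64(-0.26), 98), (np.float64(-0.258), 100), (np.float64(-0.256), 98), (np.float64(-0.254), 95), (np.float64(-0.252), 100), (np.float64(-0.25), 12), (np.float64(-0.19), 9), (np.float64(-0.188), 126), (np.float64(-0.186), 107), (np.float64(-0.184), 90), (np.float64(-0.182), 104), (np.float64(-0.18), 95), (np.float64(-0.178), 100), (np.float64(-0.176), 84), (np.float64(-0.174), 10), (np.float64(-0.114), 23), (np.float64(-0.112), 153), (np.float64(-0.11), 102), (np.float64(-0.108), 96), (np.float64(-0.106), 94), (np.float64(-0.104), 103), (np.float64(-0.102), 104), (np.float64(-0.1), 78), (np.float64(-0.098), 6)]
```

```bash
cat > fl.py <<'E'
from h import *
# flange finder: args = approx cap xy ; prints origin, yaw of toe direction, cap/boss centre
def flange(P,x,y,r=.075):
    z=P[...,2]; near=np.hypot(P[...,0]-x,P[...,1]-y)<r
    m=(near&(z>.0033)&(z<.07)).astype(np.uint8)
    n,lab,st,_=cv2.connectedComponentsWithStats(cv2.morphologyEx(m,cv2.MORPH_OPEN,np.ones((3,3))))
    i=1+st[1:,4].argmax(); Q=P[lab==i]
    rect=cv2.minAreaRect((Q[:,:2]*1000).astype(np.float32))
    pl=Q[(Q[:,2]>.0075)&(Q[:,2]<.0125)]; toe=Q[(Q[:,2]<.0075)]; top=Q[Q[:,2]>Q[:,2].max()-.006]
    c,rr=cv2.minEnclosingCircle((top[:,:2]*1000).astype(np.float32))
    print("rect",np.round(rect[0],1),np.round(rect[1],1),round(rect[2],1),"pts",len(Q),"| top c",np.round(c,1),"r",round(rr,1),"mean",(top.mean(0)*1000).round(1),"| plate",(np.median(pl,0)*1000).round(1),"toe",(np.median(toe,0)*1000).round(1))
    b=np.array(cv2.boxPoints(rect)); yaw=None
    for k in range(4):
        d=b[(k+1)%4]-b[k]; a=np.degrees(np.arctan2(d[1],d[0]))
        if abs(a)<45: print("  yaw cand",round(a,2))
if __name__=="__main__":
    P=cloud(cam("wrist",sys.argv[1]))
    v=list(map(float,sys.argv[2:]))
    for i in range(0,len(v),2): flange(P,v[i],v[i+1])
E
python3 h.py 0.48 0.37 0.25 0
```

```text
d [-0.0799 -0.0893  0.0017] turn 0.01 at [0.5599 0.2807 0.2517] 0.01 t 1.6 f [-1.1  0.1  0.1]
```

To row units: -0.089 m is -89, -0.08 m is -80.

```bash
python3 drive.py '[-40, -45, 1, 0, 0.088, -80, -89, 1, 0, 0.088, -80, -89, 1, 0, 0.088, -80, -89, 1, 0, 0.088]' | head -3;  python3 fl.py wA.png 0.4931 0.4128
```

```text
clock: 2.1
tool_pos: [0.4801, 0.3695, 0.2507]
orientation: [-180.0, -0.0, 0.0]
rect [497.5 422.2] [84.  56.2] 10.1 pts 4239 | top c [493.4 421.3] r 18.0 mean [494.1 421.1  59.3] | plate [497.  412.2  10.3] toe [529.5 426.9   6.3]
  yaw cand 10.11
```

View pics/wA.png

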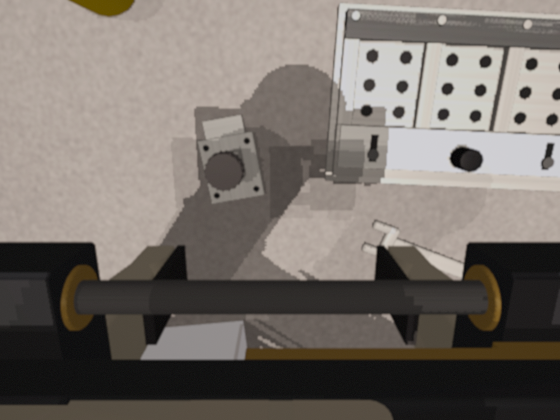

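The picture shows flange A at (230,165), capped, with its toe pointing up. The rectangle fit gives 84.0 x 56.2 mm. Next is its cap.

```bash
python3 h.py 0.4935 0.4214 0.07 10.1
```

```text
d [ 0.0129 -0.0525  0.1806] turn -10.14 at [0.4805 0.3689 0.2506] -0.04 t 2.15 f [ 0.7  0.6 -0.2]
```

To row units: 0.18 m is 180, 0.17 m is 170.

```bash
python3 drive.py '[13, -52.5, 50, -10.1, 0.06, 13, -52.5, 100, -10.1, 0.06, 13, -52.5, 150, -10.1, 0.06, 13, -52.5, 170, -10.1, 0.06, 13, -52.5, 180, -10.1, 0.06, 13, -52.5, 180, -10.1, 0.06]'|head -4; python3 h.py 0.4935 0.4214 0.07 10.1; python3 drive.py '[0, 0, 0, 0, 0.02, 0, 0, 0, 0, 0.02, 0, 0, 0, 0, 0.02, 0, 0, 0, 0, 0.02]'; python3 drive.py '[0, 0, -30, 0, 0.02, 0, 0, -60, 0, 0.02, 0, 0, -120, 0, 0.02, 0, 0, -170, 0, 0.02, 0, 0, -170, 0, 0.02]'; python3 h.py 0.58 -0.25 0.25 0
```

```text
clock: 2.9
tool_pos: [0.4942, 0.4209, 0.0704]
orientation: [180.0, 0.0, 10.0]
force: [-0.3, -0.7, 0.8]
d [-0.0006 -0.0006  0.0004] turn -0.13 at [0.4942 0.4209 0.0704] 9.97 t 2.9 f [-0.3 -0.7  0.8]
clock: 3.4
tool_pos: [0.4938, 0.4217, 0.0713]
orientation: [-180.0, -0.0, 10.0]
force: [-1.1, -0.6, 3.6]
opening: 0.0327
gripper_force: 30.0
clock: 4.03
tool_pos: [0.4951, 0.4231, 0.246]
orientation: [-179.7, -0.4, 10.1]
force: [-0.4, -0.4, -0.4]
opening: 0.0326
gripper_force: 30.0
d [-0.0339  0.6775 -0.0081] turn 10.06 at [0.4951 0.4231 0.246 ] 10.06 t 4.025 f [-0.4 -0.4 -0.4]
```

To row units: 0.48 m is 480, 0.42 m is 420.

```bash
python3 drive.py '[-5, 60, 0, 3, 0.02, -15, 120, 0, 6, 0.02, -25, 180, 0, 10, 0.02, -35, 240, 0, 10, 0.02, -45, 300, 0, 10, 0.02, -55, 360, 0, 10, 0.02, -65, 420, 0, 10, 0.02, -75, 480, 0, 10, 0.02]'|tail -2;python3 h.py 0.48 -0.22 0.25 0
```

```text
opening: 0.0326
gripper_force: 30.0
d [-0.0228  0.1539 -0.0098] turn 0.05 at [ 0.5027 -0.0661  0.2402] 0.05 t 5.025 f [1.1 1.4 0.3]
```

```bash
python3 drive.py '[-10, 50, 0, 0, 0.02, -20, 100, 0, 0, 0.02, -22, 154, 0, 0, 0.02, -22, 154, 0, 0, 0.02, -22, 154, 0, 0, 0.02]'|tail -2;python3 fl.py wT.png 0.604 -0.141 0.4506 -0.1334
python3 - <<'E'
from h import *
P=cloud(cam("wrist")); z=P[...,2]
m=((z>.0085)&(z<.017)&(P[...,0]>.51)&(P[...,0]<.68)&(P[...,1]<-.22)&(P[...,1]>-.38)).astype(np.uint8)
n,lab,st,_=cv2.connectedComponentsWithStats(m); i=1+st[1:,4].argmax(); Q=P[lab==i]
print(cv2.minAreaRect((Q[:,:2]*1000).astype(np.float32)),st[i],Q.mean(0))
E
```

```text
opening: 0.0329
gripper_force: 30.0
rect [ 605.5 -142.7] [73.7 56.6] 0.1 pts 5279 | top c [ 606.6 -143.1] r 17.9 mean [ 606.6 -143.3   59.3] | plate [ 588.9 -153.2   10.3] toe [ 638.2 -146.4    6.2]
  yaw cand 0.08
rect [ 457.1 -137. ] [56.2 83.9] 83.5 pts 4167 | top c [ 453.  -136.6] r 17.9 mean [ 453.7 -137.2   59.2] | plate [ 462.6 -148.2   10.4] toe [ 489.3 -141.3    6.2]
  yaw cand -6.52
((590.02392578125, -302.7548522949219), (103.976806640625, 108.60554504394531), 0.062025077641010284) [ 314    0  125  121 2823] [ 0.58653716 -0.30392928  0.01147322]
```

View pics/wT.png

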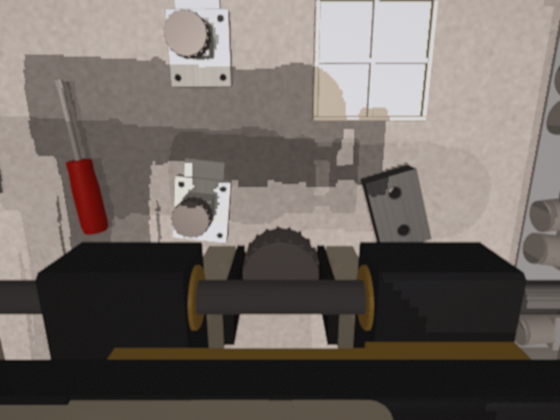

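The wrist view shows the held cap at (280,262), flange B at (198,45) cut off at the top of the frame, flange C at (203,208), and the tray at (373,58). Cap A goes into the far right pocket.

```bash
python3 h.py 0.617 -0.329 0.04 0
```

```text
d [0.1356 0.1117 0.2002] turn 0.08 at [ 0.4813 -0.2175  0.2403] 0.08 t 5.75 f [ 0.1 -0.8 -0.4]
```

To row units: 0.2 m is 200, 0.195 m is 195.

```bash
python3 drive.py '[45, 37, 20, 0, 0.02, 90, 75, 60, 0, 0.02, 135.5, 112, 100, 0, 0.02, 135.5, 112, 150, 0, 0.02, 135.5, 112, 180, 0, 0.02, 135.5, 112, 195, 0, 0.02, 135.5, 112, 200, 0, 0.02, 135.5, 112, 200, 0, 0.02]';python3 h.py 0.617 -0.329 0.04 0; python3 drive.py '[0, 0, 0, 0, 0.048, 0, 0, 0, 0, 0.048, 0, 0, -30, 0, 0.048, 0, 0, -90, 0, 0.048, 0, 0, -150, 0, 0.048, 0, 0, -200, 0, 0.06, 0, 0, -200, 0, 0.06]'|head -2; python3 h.py 0.54 -0.18 0.25 0
```

```text
clock: 6.75
tool_pos: [0.6178, -0.3299, 0.042]
orientation: [180.0, -0.1, 0.1]
force: [0.4, 0.2, 0.1]
opening: 0.0326
gripper_force: 30.0
d [-0.0008 -0.0009  0.002 ] turn 0.09 at [ 0.6178 -0.3299  0.042 ] 0.09 t 6.75 f [0.4 0.2 0.1]
clock: 7.62
tool_pos: [0.6189, -0.3313, 0.2473]
d [-0.0788 -0.1513 -0.004 ] turn 0.05 at [ 0.6189 -0.3313  0.2473] 0.05 t 7.625 f [-0.1 -0.5  0.5]
```

Next I look at B and the tray from a pose where both are fully in view.

To row units: -0.14 m is -140, -0.1 m is -100.

```bash
python3 drive.py '[-40, -50, 0, 0, 0.06, -60, -100, 0, 0, 0.06, -65, -140, 0, 0, 0.06, -65, -140, 0, 0, 0.06, -65, -140, 0, 0, 0.06]'|tail -2;python3 fl.py wB.png 0.6066 -0.143
python3 - <<'E'
from h import *
P=cloud(cam("wrist")); z=P[...,2]
R=(P[...,0]>.52)&(P[...,0]<.69)&(P[...,1]<-.22)&(P[...,1]>-.38)
m=(R&(z>.0085)&(z<.017)).astype(np.uint8)
n,lab,st,_=cv2.connectedComponentsWithStats(m); i=1+st[1:,4].argmax(); Q=P[lab==i]
print(cv2.minAreaRect((Q[:,:2]*1000).astype(np.float32)),st[i])
Q=P[R&(z>.018)&(z<.04)]; print(len(Q),Q.mean(0),Q[:,2].max(),cv2.minEnclosingCircle((Q[:,:2]*1000).astype(np.float32)))
E
python3 h.py 0.6066 -0.1431 0.07 0
```

```text
opening: 0.0602
gripper_force: 0.0
rect [ 610.9 -142.8] [56.1 83.9] 90.0 pts 4881 | top c [ 606.7 -143. ] r 17.9 mean [ 607.1 -143.2   59.3] | plate [ 600.3 -150.    10.3] toe [ 644.6 -143.5    6.3]
  yaw cand -0.01
((591.5491943359375, -302.8385925292969), (107.72798156738281, 108.74854278564453), 0.06837674975395203) [ 339   80  120  113 3003]
1188 [ 0.61814869 -0.32836136  0.02390833] 0.02632817952494476 ((617.7251586914062, -329.3296203613281), 18.0196590423584)
d [ 0.0547 -0.0479  0.1703] turn -0.02 at [ 0.5519 -0.191   0.2403] -0.02 t 8.35 f [-0.4 -0.5  0. ]
```

To row units: 0.17 m is 170, 0.16 m is 160.

```bash
python3 drive.py '[30, -25, 50, 0, 0.06, 55, -48, 100, 0, 0.06, 55, -48, 140, 0, 0.06, 55, -48, 160, 0, 0.06, 55, -48, 170, 0, 0.06, 55, -48, 170, 0, 0.06]'|head -3; python3 drive.py '[0, 0, 0, 0, 0.02, 0, 0, 0, 0, 0.02, 0, 0, 0, 0, 0.02, 0, 0, -30, 0, 0.02, 0, 0, -60, 0, 0.02, 0, 0, -110, 0, 0.02, 0, 0, -110, 0, 0.02]'|tail -6; python3 h.py 0.5655 -0.329 0.04 0
```

```text
clock: 9.1
tool_pos: [0.6067, -0.143, 0.07]
orientation: [180.0, 0.1, -0.0]
clock: 9.98
tool_pos: [0.6094, -0.1424, 0.1857]
orientation: [180.0, -0.5, 0.1]
force: [-0.8, -0.2, -0.8]
opening: 0.0323
gripper_force: 30.0
d [-0.0453  0.1865  0.1454] turn 0.07 at [ 0.6094 -0.1424  0.1857] 0.07 t 9.975 f [-0.8 -0.2 -0.8]
```

To row units: 0.187 m is 187, 0.17 m is 170.

```bash
python3 drive.py '[-12, 60, 0, 0, 0.02, -24, 120, 0, 0, 0.02, -41, 170, 30, 0, 0.02, -42, 187, 80, 0, 0.02, -42, 187, 120, 0, 0.02, -42, 187, 138, 0, 0.02, -42, 187, 143, 0, 0.02, -42, 187, 143, 0, 0.02]';python3 h.py 0.5655 -0.329 0.04 0
```

```text
clock: 10.98
tool_pos: [0.566, -0.3292, 0.0388]
orientation: [180.0, -0.1, 0.1]
force: [0.7, 0.0, -0.1]
opening: 0.0326
gripper_force: 30.0
d [-0.0005 -0.0002 -0.0012] turn 0.08 at [ 0.566  -0.3292  0.0388] 0.08 t 10.975 f [ 0.7  0.  -0.1]
```

To row units: -0.15 m is -150, -0.09 m is -90.

```bash
python3 drive.py '[0, 0, 0, 0, 0.048, 0, 0, 0, 0, 0.048, 0, 0, -30, 0, 0.048, 0, 0, -90, 0, 0.048, 0, 0, -150, 0, 0.06, 0, 0, -150, 0, 0.06]'|head -2; python3 drive.py '[-35, -50, 0, 3, 0.06, -70, -100, 0, 6.5, 0.06, -100, -150, 0, 6.5, 0.06, -113, -192.5, 0, 6.5, 0.06, -113, -192.5, 0, 6.5, 0.06]'|head -2; python3 h.py 0.453 -0.1367 0.07 -6.5;python3 fl.py wC.png 0.453 -0.1367
```

```text
clock: 11.72
tool_pos: [0.5679, -0.3304, 0.1945]
clock: 12.35
tool_pos: [0.451, -0.1348, 0.1881]
d [0.0021 0.0018 0.1181] turn 0.22 at [ 0.451  -0.1348  0.1881] -6.28 t 12.35 f [-0.1 -0.6 -0.5]
rect [ 456.5 -136.9] [56.  84.1] 83.6 pts 5778 | top c [ 452.6 -136.7] r 18.2 mean [ 453.6 -136.6   59.2] | plate [ 459.6 -137.2   10.3] toe [ 489.3 -140.5    6.3]
  yaw cand -6.35
```

To row units: 0.118 m is 118, 0.11 m is 110.

```bash
python3 drive.py '[1.8, 1.8, 50, 0.2, 0.06, 1.8, 1.8, 90, 0.2, 0.06, 1.8, 1.8, 110, 0.2, 0.06, 1.8, 1.8, 118, 0.2, 0.06, 1.8, 1.8, 118, 0.2, 0.06]'|head -3; python3 drive.py '[0, 0, 0, 0, 0.02, 0, 0, 0, 0, 0.02, 0, 0, 0, 0, 0.02, 0, 0, -30, 0, 0.02, 0, 0, -60, 0, 0.02, 0, 0, -110, 0, 0.02, 0, 0, -110, 0, 0.02]'|tail -6; python3 h.py 0.5655 -0.277 0.04 -45
```

```text
clock: 13.02
tool_pos: [0.4536, -0.1393, 0.0693]
orientation: [180.0, 0.0, -6.7]
clock: 13.9
tool_pos: [0.4558, -0.1388, 0.1836]
orientation: [-179.9, -0.5, -6.6]
force: [0.3, -0.1, -1.2]
opening: 0.0332
gripper_force: 30.0
d [0.1238 0.1248 0.1445] turn 38.37 at [ 0.4558 -0.1388  0.1836] -6.63 t 13.9 f [ 0.3 -0.1 -1.2]
```

```bash
python3 drive.py '[35, 35, 0, 10, 0.02, 70, 70, 0, 20, 0.02, 105, 105, 0, 30, 0.02, 124, 125, 40, 38.4, 0.02, 124, 125, 90, 38.4, 0.02, 124, 125, 125, 38.4, 0.02, 124, 125, 142, 38.4, 0.02, 124, 125, 142, 38.4, 0.02]';python3 h.py 0.5655 -0.277 0.04 -45
```

```text
clock: 14.9
tool_pos: [0.5614, -0.2772, 0.0376]
orientation: [179.9, 0.1, -45.0]
force: [0.3, 0.3, 0.3]
opening: 0.0333
gripper_force: 30.0
d [ 0.0027 -0.003  -0.0024] turn -0.04 at [ 0.5614 -0.2772  0.0376] -45.04 t 14.9 f [0.3 0.3 0.3]
```

To row units: -0.2 m is -200, -0.16 m is -160.

```bash
python3 drive.py '[2.7, -3, 0, 0, 0.02, 2.7, -3, 0, 0, 0.02, 2.7, -3, 0, 0, 0.046, 2.7, -3, 0, 0, 0.046, 2.7, -3, -30, 0, 0.046, 2.7, -3, -100, 0, 0.046, 2.7, -3, -160, 0, 0.06, 2.7, -3, -200, 0, 0.06]'|head -2; python3 h.py 0.52 -0.19 0.23 0
```

```text
clock: 15.9
tool_pos: [0.5665, -0.2774, 0.241]
d [-0.0947 -0.0288  0.0108] turn -45.06 at [ 0.5665 -0.2774  0.241 ] -45.06 t 15.9 f [ 1.7 -0.2 -0.6]
```

```bash
python3 drive.py '[-30, -10, 0, -10, 0.06, -60, -20, 0, -20, 0.06, -90, -29, 0, -30, 0.06, -95, -29, 0, -40, 0.06, -95, -29, 0, -45, 0.06, -95, -29, 0, -45, 0.06, -95, -29, 0, -45, 0.06]'|tail -2;cat > chk.py <<'E'
from fl import *
P=cloud(cam("wrist","wD.png"))
flange(P,.6066,-.143); flange(P,.453,-.137)
z=P[...,2]; R=(P[...,0]>.52)&(P[...,0]<.69)&(P[...,1]<-.22)&(P[...,1]>-.38)
m=(R&(z>.018)&(z<.06)).astype(np.uint8); n,lab,st,_=cv2.connectedComponentsWithStats(m)
for i in range(1,n):
    if st[i,4]>100: Q=P[lab==i]; print(st[i,4],(Q.mean(0)*1000).round(1),Q[:,2].max())
E
python3 chk.py; python3 h.py 0.6066 -.143 .04 0
```

```text
opening: 0.0597
gripper_force: 0.0
rect [ 610.1 -142.3] [56.2 84.1] 89.9 pts 5319 | top c [ 606.1 -142.5] r 11.8 mean [ 606.2 -142.8   54.2] | plate [ 596.8 -145.    10.4] toe [ 643.5 -142.8    6.3]
  yaw cand -0.05
rect [ 455.8 -137.5] [56.  85.1] 84.1 pts 3498 | top c [ 452.2 -137.5] r 12.0 mean [ 453.2 -138.2   54.3] | plate [ 462.4 -147.4   10.3] toe [ 488.5 -141.9    6.2]
  yaw cand -5.89
1311 [ 617.8 -328.4   23.9] 0.026558855263710157
1158 [ 567.2 -327.5   23.9] 0.026159640658285188
1115 [ 566.5 -274.7   24.1] 0.02673743626029279
d [ 0.087  -0.0468  0.1975] turn -0.18 at [ 0.5195 -0.1895  0.2375] -0.18 t 16.825 f [0.8 0.  0.7]
```

View pics/wD.png

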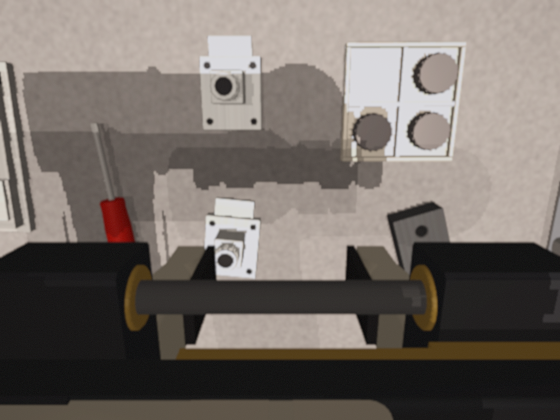

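All three caps now sit in pockets at (437,73), (430,130) and (372,130), and B and C are bare. Next I grip flange B by its boss.

The manual's scale: shifts go in mm. Converting my numbers, 0.1975 m is 197.5, 0.193 m is 193.

```bash
python3 drive.py '[45, -25, 50, -0.2, 0.06, 86.7, -47, 100, -0.2, 0.06, 86.7, -47, 150, -0.2, 0.06, 86.7, -47, 180, -0.2, 0.06, 86.7, -47, 193, -0.2, 0.06, 86.7, -47, 197.5, -0.2, 0.06, 86.7, -47, 197.5, -0.2, 0.06]'|head -4; python3 drive.py '[0, 0, 0, 0, 0.015, 0, 0, 0, 0, 0.015, 0, 0, 0, 0, 0.015, 0, 0, 0, 0, 0.015, 0, 0, -30, 0, 0.015, 0, 0, -80, 0, 0.015, 0, 0, -80, 0, 0.015]'
python3 - <<'E'
# TCP targets for a nest: frame f (toe dir), e
import numpy as np
a=np.radians(-2.6); f=np.array([np.cos(a),np.sin(a)]); e=np.array([np.sin(a),-np.cos(a)])
for c in(-.2948,-.2192,-.1437):
    for s in(.062,.041,.048): print(c,s,((.6077-s)*f+c*e).round(4))
E
python3 h.py .5386 .1178 .12 -2.6
```

```text
clock: 17.7
tool_pos: [0.607, -0.1427, 0.0412]
orientation: [180.0, -0.1, 0.1]
force: [0.3, -0.0, -1.4]
clock: 18.58
tool_pos: [0.6088, -0.1426, 0.1242]
orientation: [180.0, -0.4, 0.2]
force: [-0.1, 0.4, -1.2]
opening: 0.0282
gripper_force: 30.0
-0.2948 0.062 [0.5585 0.2697]
-0.2948 0.041 [0.5795 0.2688]
-0.2948 0.048 [0.5725 0.2691]
-0.2192 0.062 [0.5551 0.1942]
-0.2192 0.041 [0.5761 0.1933]
-0.2192 0.048 [0.5691 0.1936]
-0.1437 0.062 [0.5517 0.1188]
-0.1437 0.041 [0.5726 0.1178]
-0.1437 0.048 [0.5656 0.1182]
d [-0.0695 -0.2606  0.0036] turn 2.76 at [ 0.6088 -0.1426  0.1242] 0.16 t 18.575 f [-0.1  0.4 -1.2]
```

To row units: -0.2615 m is -261.5, -0.23 m is -230.

```bash
python3 drive.py '[-12, -60, 0, 0.7, 0.015, -25, -120, 0, 1.4, 0.015, -37, -180, 0, 2.1, 0.015, -50, -230, 10, 2.7, 0.015, -56, -261.5, 30, 2.7, 0.015, -56, -261.5, 49, 2.7, 0.015, -56, -261.5, 49, 2.7, 0.015, -56, -261.5, 49, 2.7, 0.015]'; python3 h.py .5527 .1188 .0672 -2.6
```

```text
clock: 19.58
tool_pos: [0.5498, 0.1185, 0.0712]
orientation: [180.0, 0.0, -2.6]
force: [0.1, -0.2, -1.7]
opening: 0.0277
gripper_force: 30.0
d [ 0.0028 -0.0004  0.004 ] turn 0.01 at [0.5498 0.1185 0.0712] -2.59 t 19.575 f [ 0.1 -0.2 -1.7]
```

To row units: 0.004 m is 4, 0.0028 m is 2.8.

```bash
python3 drive.py '[2.8, -0.4, 2, 0, 0.015, 2.8, -0.4, 4, 0, 0.015, 2.8, -0.4, 4, 0, 0.015]'|sed -n 2,4p; for i in 1 2 3; do python3 drive.py '[0, 0, 1, 0, 0.015, 0, 0, 2, 0, 0.015]'|sed -n 2,4p; done
python3 - <<'E'
from h import *
s=cam("scene"); cv2.imwrite("pics/sc1.png",cv2.resize(s["frame"][170:320,240:440,::-1],None,fx=4,fy=4,interpolation=cv2.INTER_CUBIC))
cam("wrist","w5.png")
E
```

```text
tool_pos: [0.5526, 0.1189, 0.0671]
orientation: [-180.0, -0.0, -2.6]
force: [0.5, 0.5, -2.5]
tool_pos: [0.5529, 0.1191, 0.0659]
orientation: [180.0, -0.0, -2.5]
force: [-1.7, -1.2, 9.1]
tool_pos: [0.5538, 0.1191, 0.0647]
orientation: [-180.0, -0.1, -2.5]
force: [0.8, -3.4, 11.2]
tool_pos: [0.5545, 0.1192, 0.0631]
orientation: [-180.0, -0.2, -2.5]
force: [2.1, -4.0, 11.5]
```

View pics/sc1.png

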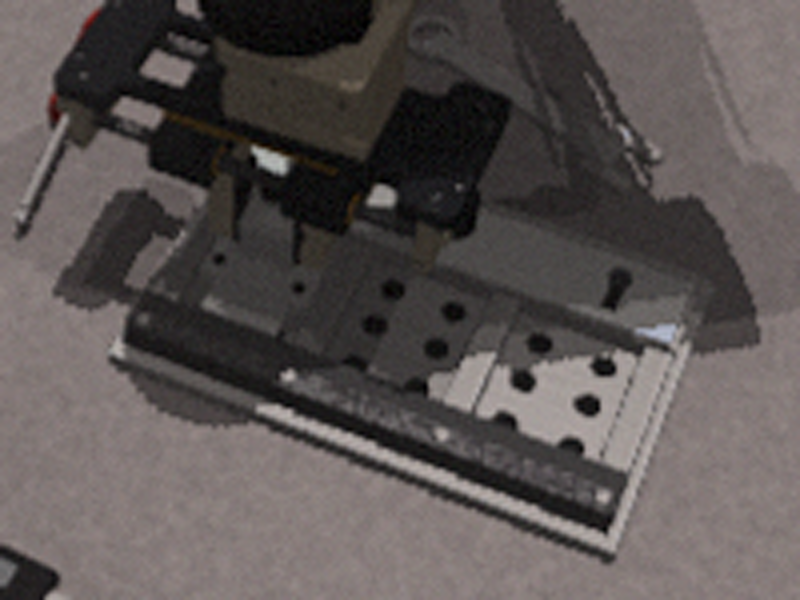

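View pics/w5.png

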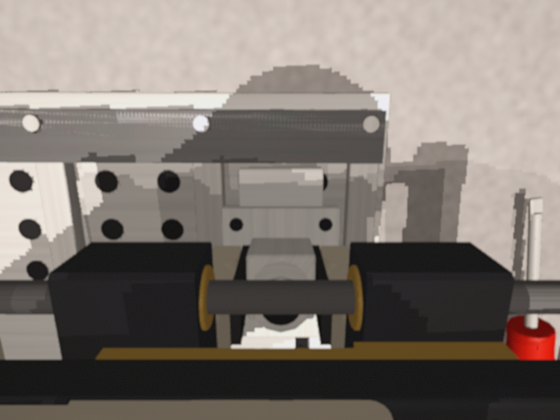

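The wrist view shows B's toe at (281,187), just this side of the lip front at row 160, with its plate at rows 208–242. The scene crop shows the gripper over the left end of the pallet and B's plate inside that nest. I'll measure the tilt by depth.

```bash
cat > tilt.py <<'E'
from h import *
# tilt & toe position from wrist depth, args: nest lateral c
P=cloud(cam("wrist",sys.argv[2] if len(sys.argv)>2 else None)); a=np.radians(-2.6); f=np.array([np.cos(a),np.sin(a)]); e=np.array([np.sin(a),-np.cos(a)])
c=float(sys.argv[1]); s=.6077-P[...,:2]@f; y=P[...,:2]@e-c; z=P[...,2]-.01
for v in range(150,244,4):
    q=[(s[v,u],y[v,u],z[v,u]) for u in range(245,316,10)]; m=np.median(q,0)*1000; print(v,m.round(1),end=" ; ")
m=(abs(y)<.019)&(s>.013)&(s<.05)&(z>.003)&(z<.032); m[:150]=0; m[243:]=0
T=np.c_[s[m],z[m]]; k=y[m]
m2=(abs(y)<.026)&(z>.002)&(z<.03)&(s>.0135)&(s<.06); m2[243:]=0
print("\ny range",np.percentile(y[m2&(z>.004)],[1,99]).round(4))
E
python3 tilt.py -.1437
```

```text
150 [ 7.4 -1.3 16.5] ; 154 [ 9.3 -1.3 16. ] ; 158 [11.1 -1.3 16.5] ; 162 [12.9 -1.3 16.7] ; 166 [17.4 -1.4  0.2] ; 170 [16.9 -1.3 15.1] ; 174 [18.8 -1.3 15.6] ; 178 [20.6 -1.3 15.9] ; 182 [22.6 -1.3 15.6] ; 186 [24.4 -1.3 16.3] ; 190 [26.4 -1.3 16. ] ; 194 [28.2 -1.3 16.6] ; 198 [30.1 -1.3 16.8] ; 202 [32.  -1.3 17. ] ; 206 [33.5 -1.3 18.8] ; 210 [34.8 -1.3 21.1] ; 214 [36.8 -1.3 21. ] ; 218 [38.6 -1.3 21.5] ; 222 [40.6 -1.3 21.4] ; 226 [42.4 -1.3 21.9] ; 230 [44.2 -2.3 22.4] ; 234 [46.2 -1.2 22.3] ; 238 [47.2 -1.2 25.2] ; 242 [46.6 -1.2 31.9] ; 
y range [-0.0252  0.0251]
```

```bash
for i in 1 2; do python3 drive.py '[0, 0, 1, 0, 0.015, 0, 0, 2, 0, 0.015]'|sed -n 2,5p; done; python3 tilt.py -.1437
```

```text
tool_pos: [0.5545, 0.1192, 0.0611]
orientation: [-180.0, -0.2, -2.5]
force: [2.4, -3.7, 11.3]
opening: 0.0282
tool_pos: [0.5547, 0.1192, 0.0591]
orientation: [-180.0, -0.2, -2.5]
force: [3.0, -5.3, 11.2]
opening: 0.0276
150 [ 6.7 -1.4 16.2] ; 154 [ 8.5 -1.4 15.9] ; 158 [10.3 -1.4 16.3] ; 162 [12.1 -1.4 16.6] ; 166 [16.5 -1.4  0.5] ; 170 [18.5 -1.4  0.4] ; 174 [19.1 -1.4  7.9] ; 178 [21.1 -1.4  8. ] ; 182 [22.9 -1.4  8.5] ; 186 [24.8 -1.4  9.3] ; 190 [26.7 -1.4  9.5] ; 194 [28.5 -1.4 10.1] ; 198 [30.5 -1.4 10. ] ; 202 [32.4 -1.4 10.6] ; 206 [34.4 -1.4 10.6] ; 210 [35.3 -1.4 14.3] ; 214 [37.  -1.3 15.3] ; 218 [38.8 -1.3 15.9] ; 222 [40.6 -1.3 16.3] ; 226 [42.5 -1.3 16.8] ; 230 [44.4 -1.3 17.2] ; 234 [46.4 -1.3 17. ] ; 238 [48.3 -1.3 17.6] ; 242 [47.6 -1.3 24.7] ; 
y range [-0.025   0.0251]
```

To row units: 0.012 m is 12, 0.008 m is 8.

```bash
python3 drive.py '[4, 0, 0, 0, 0.015, 8, 0, 0, 0, 0.015, 12, 0, 0, 0, 0.015]'|sed -n 2,5p;python3 drive.py '[2, 0, 0, 0, 0.015, 4, 0, 0, 0, 0.015, 5, 0, 0, 0, 0.015]'|sed -n 2,5p; python3 tilt.py -.1437
```

```text
tool_pos: [0.5649, 0.1186, 0.0584]
orientation: [-180.0, -0.1, -2.5]
force: [-2.9, -0.3, 9.9]
opening: 0.0274
tool_pos: [0.5699, 0.1183, 0.0584]
orientation: [-180.0, -0.1, -2.5]
force: [-3.0, -1.4, 10.3]
opening: 0.0279
150 [-8.6 -1.1 16.5] ; 154 [-6.8 -1.1 16.3] ; 158 [-5.1 -1.1 16.8] ; 162 [-3.2 -1.1 16.4] ; 166 [-1.4 -1.1 16.4] ; 170 [ 0.4 -1.1 16.4] ; 174 [ 2.2 -1.1 16.5] ; 178 [ 4.1 -1.1 16.6] ; 182 [ 5.9 -1.1 16.7] ; 186 [ 7.9 -1.1 16.3] ; 190 [ 9.8 -1.1 16.1] ; 194 [11.7 -1.1 16.1] ; 198 [15.5 -1.1  8.9] ; 202 [17.5 -1.1  8.7] ; 206 [19.3 -1.1  9.7] ; 210 [21.2 -1.1 10. ] ; 214 [22.  -1.1 14.1] ; 218 [23.8 -1.1 14.8] ; 222 [25.8 -1.1 14.7] ; 226 [27.8 -1.1 14.9] ; 230 [29.5 -1.1 15.6] ; 234 [31.4  0.2 16. ] ; 238 [33.3 -1.1 16.4] ; 242 [33.2 -1.1 22. ] ; 
y range [-0.0254  0.0253]
```

To row units: 0.005 m is 5, 0.004 m is 4.

```bash
python3 drive.py '[2, 0, 0, 0, 0.015, 4, 0, 0, 0, 0.015, 5, 0, 0, 0, 0.015, 5, 0, 0, 0, 0.015]'|sed -n 2,5p; python3 tilt.py -.1437 | cut -c1-2000 | tr ';' '\n' | tail -14
```

```text
tool_pos: [0.5728, 0.1182, 0.0582]
orientation: [180.0, 0.1, -2.6]
force: [-11.4, 3.4, 16.1]
opening: 0.0278
 198 [10.6 -1.  16.6] 
 202 [12.6 -1.1 16.3] 
 206 [16.6 -1.1  9.1] 
 210 [18.4 -1.1  9.7] 
 214 [19.2 -1.  13.9] 
 218 [21.1 -1.1 14.3] 
 222 [22.8 -1.  15. ] 
 226 [24.9 -2.1 14.9] 
 230 [26.6 -1.  15.7] 
 234 [28.6 -1.  15.8] 
 238 [30.3 -1.  16.7] 
 242 [30.5 -1.  21.5] 
 
y range [-0.0254  0.0253]
```

To row units: 0.0085 m is 8.5, -0.0077 m is -7.7.

```bash
python3 drive.py '[-2, 0, 2, 0, 0.015, -4, 0, 4, 0, 0.015, -6, 0, 6, 0, 0.015, -7.7, 0, 8.5, 0, 0.015, -7.7, 0, 8.5, 0, 0.015]'|sed -n 2,5p; python3 tilt.py -.1437 | tr ';' '\n' | tail -16
```

```text
tool_pos: [0.5725, 0.1185, 0.0556]
orientation: [-179.9, -0.7, -2.4]
force: [-0.1, -12.4, 43.2]
opening: 0.0278
 190 [ 6.2 -1.5 16.5] 
 194 [ 8.1 -1.5 16.5] 
 198 [10.  -1.5 16.5] 
 202 [11.9 -1.5 16.5] 
 206 [15.7 -1.5  9.4] 
 210 [17.6 -1.5  9.3] 
 214 [18.4 -1.5 13.6] 
 218 [20.2 -1.4 14.3] 
 222 [22.  -1.4 14.7] 
 226 [23.8 -1.4 15.1] 
 230 [25.9 -1.4 14.9] 
 234 [27.8 -1.4 15.4] 
 238 [29.5 -1.4 16. ] 
 242 [31.6 -1.4 16. ] 
 
y range [-0.0254  0.0254]
```

To row units: 0.008 m is 8, -0.006 m is -6.

```bash
python3 drive.py '[4, 0, -5, 0, 0.015, 8, 0, -6, 0, 0.015, 8, 0, -6, 0, 0.015]'|sed -n 2,5p; python3 tilt.py -.1437 | tr ';' '\n' | tail -12; python3 drive.py '[0, 0, 0, 0, 0.036, 0, 0, 0, 0, 0.036, 0, 0, 0, 0, 0.036]'|sed -n 2,5p;  python3 tilt.py -.1437 | tr ';' '\n' | tail -12
```

```text
tool_pos: [0.5732, 0.1182, 0.0559]
orientation: [180.0, 0.1, -2.6]
force: [-14.0, 2.7, 22.0]
opening: 0.028
 206 [15.6 -1.1  8.9] 
 210 [17.4 -1.1  9.4] 
 214 [18.  -1.1 14. ] 
 218 [20.  -1.1 13.8] 
 222 [21.9 -1.1 14.4] 
 226 [23.7 -1.  14.9] 
 230 [25.5 -1.1 15.2] 
 234 [27.3 -1.1 16. ] 
 238 [29.2 -1.  16.3] 
 242 [31.2 -1.  16.3] 
 
y range [-0.0255  0.0253]
tool_pos: [0.5753, 0.1183, 0.0547]
orientation: [-180.0, -0.0, -2.6]
force: [-0.3, 0.5, 4.9]
opening: 0.0356
 206 [11.  -1.3 16.7] 
 210 [13.  -1.3 16.3] 
 214 [17.  -1.3  9.2] 
 218 [18.4 -1.3 11.1] 
 222 [19.5 -1.3 14. ] 
 226 [21.2 -1.3 14.7] 
 230 [23.2 -1.3 14.8] 
 234 [24.9 -1.3 15.5] 
 238 [26.9 -1.3 15.5] 
 242 [28.6 -1.3 16.3] 
 
y range [-0.0253  0.0254]
```

To row units: -0.12 m is -120, -0.16 m is -160.

```bash
python3 drive.py '[0, 0, -20, 0, 0.05, 0, 0, -60, 0, 0.06, -30, 0, -120, 0, 0.06, -60, 0, -160, 0, 0.06, -70, 0, -160, 0, 0.06, -70, 0, -160, 0, 0.06]'|sed -n 2,3p
cat > prof.py <<'E'
from h import *
P=cloud(cam("wrist",sys.argv[2] if len(sys.argv)>2 else None)); a=np.radians(-2.6); f=np.array([np.cos(a),np.sin(a)]); e=np.array([np.sin(a),-np.cos(a)])
s=.6077-P[...,:2]@f; y=P[...,:2]@e-float(sys.argv[1]); z=P[...,2]-.01
for lo,hi in((-.025,-.017),(.017,.025),(-.037,-.033)):
    m=(y>lo)&(y<hi)&(s>-.015)&(s<.14); m[243:]=0
    b=np.round(s[m]*1000/3).astype(int)
    print([(int(k*3),round(float(np.median(z[m][b==k])*1000),1)) for k in np.unique(b)])
m=(abs(y)<.031)&(s>.02)&(s<.10)&(z>.012)&(z<.058); m[243:]=0
print("y extent of plate", [np.percentile(y[m&(s>x)&(s<x+.01)],[1,99]).round(4) for x in (.025,.07)])
top=(abs(y)<.03)&(z>.05)&(z<.09); q=np.c_[s[top],y[top],z[top]]
if len(q): print("spigot s,y,z",q.mean(0).round(4),"plane slope",np.linalg.lstsq(np.c_[q[:,:2]-q[:,:2].mean(0),np.ones(len(q))],q[:,2],rcond=None)[0])
E
python3 prof.py -.1437 w6.png
```

```text
tool_pos: [0.5042, 0.1212, 0.2142]
orientation: [-180.0, 0.0, -2.6]
[(-15, 0.7), (-12, 1.0), (-9, 16.2), (-6, 16.3), (-3, 16.1), (0, 16.5), (3, 16.5), (6, 16.3), (9, 16.1), (12, 15.7), (15, 4.4), (18, 13.1), (21, 14.4), (24, 15.4), (27, 16.1), (30, 16.6), (33, 17.5), (36, 17.8), (39, 18.6), (42, 19.3), (45, 20.0), (48, 20.5), (51, 21.0), (54, 21.8), (57, 22.3), (60, 23.1), (63, 24.0), (66, 24.1), (69, 25.0), (72, 25.7), (75, 26.3), (78, 27.1), (81, 27.4), (84, 20.1), (87, 16.5), (90, 16.3), (93, 16.4), (96, 16.4), (99, 16.1), (102, 16.4), (105, 16.1), (108, 16.3), (111, 16.7), (114, 16.3), (117, 13.3), (120, 12.3), (123, 12.6), (126, 12.6), (129, 12.4), (132, 12.4), (135, 12.4), (138, 12.2)]
[(-15, 0.6), (-12, 0.6), (-9, 16.0), (-6, 16.4), (-3, 16.4), (0, 16.5), (3, 16.1), (6, 16.5), (9, 16.2), (12, 15.8), (15, 0.5), (18, 13.3), (21, 14.4), (24, 15.4), (27, 15.9), (30, 16.3), (33, 17.1), (36, 17.8), (39, 18.5), (42, 19.4), (45, 19.8), (48, 20.4), (51, 21.2), (54, 21.9), (57, 22.3), (60, 23.0), (63, 23.8), (66, 24.1), (69, 25.1), (72, 25.7), (75, 26.2), (78, 27.1), (81, 27.2), (84, 20
[... 328 characters left out ...]
(9, 16.7), (12, 16.2), (15, 10.1), (18, 10.6), (21, 10.4), (24, 10.4), (27, 10.3), (30, 10.6), (33, 10.8), (36, 10.3), (39, 10.6), (42, 10.2), (45, 10.3), (48, 10.3), (51, 10.5), (54, 10.5), (57, 10.8), (60, 10.7), (63, 9.8), (66, 10.5), (69, 10.8), (72, 11.5), (75, 10.4), (78, 16.5), (81, 16.4), (84, 16.7), (87, 16.9), (90, 16.3), (93, 16.5), (96, 17.0), (99, 16.2), (102, 16.4), (105, 16.2), (108, 16.1), (111, 16.6), (114, 16.5), (117, 12.8), (120, 12.5), (123, 12.2), (126, 12.4), (129, 12.2), (132, 12.0), (135, 12.2), (138, 12.3)]
y extent of plate [array([-0.0282,  0.0261]), array([-0.0293,  0.0299])]
spigot s,y,z [ 0.038  -0.0009  0.0615] plane slope [-0.18558072 -0.02318849  0.06145661]
```

View pics/w6.png

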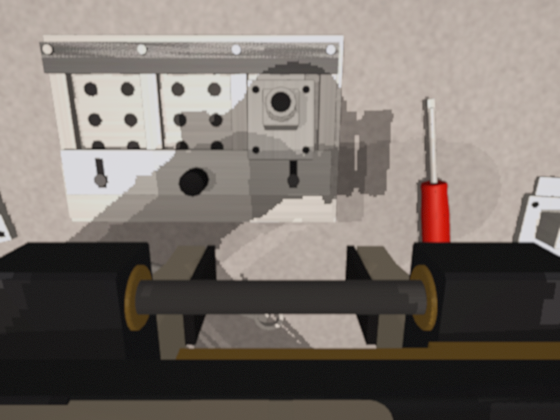

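The wrist view shows B tilted in the right nest, with its heel resting on the keeper strip. The strip edge is now at s≈77 mm and was at 89, so my forward slide dragged the keeper along. I'll pull it back by the knob at (193,182).

```bash
cat > knob.py <<'E'
from h import *
P=cloud(cam("wrist")); a=np.radians(-2.6); f=np.array([np.cos(a),np.sin(a)]); e=np.array([np.sin(a),-np.cos(a)])
s=.6077-P[...,:2]@f; y=P[...,:2]@e+.2192; z=P[...,2]
m=(z>.047)&(z<.054)&(abs(y)<.03)&(s>.07)&(s<.14); m[243:]=0; Q=P[m]; c=cv2.minEnclosingCircle((Q[:,:2]*1000).astype(np.float32)); print(c,Q.mean(0),len(Q),"s",s[m].mean())
x,yy=np.array(c[0])/1000; go(x,yy,.054,-2.6)
E
python3 knob.py
```

```text
((516.2803344726562, 195.14483642578125), 10.890575408935547) [0.51655282 0.19490913 0.0501722 ] 534 s 0.1005205944509147
d [ 0.0085 -0.0747  0.1591] turn 0.03 at [0.5047 0.1211 0.2132] -2.57 t 25.125 f [ 0.3 -0.2 -0.6]
```

To row units: 0.159 m is 159, 0.15 m is 150.

```bash
python3 drive.py '[8.5, -40, 0, 0, 0.06, 8.5, -74.7, 40, 0, 0.06, 8.5, -74.7, 90, 0, 0.06, 8.5, -74.7, 130, 0, 0.06, 8.5, -74.7, 150, 0, 0.06, 8.5, -74.7, 159, 0, 0.06, 8.5, -74.7, 159, 0, 0.06]'|sed -n 2,4p; python3 drive.py '[0, 0, 0, 0, 0.01, 0, 0, 0, 0, 0.01, 0, 0, 0, 0, 0.01, -5, 0, 0, 0, 0.01, -10, 0, 0, 0, 0.01, -13, 0, 0, 0, 0.01, -15, 0, 0, 0, 0.01, -15, 0, 0, 0, 0.01]'; python3 drive.py '[0, 0, 0, 0, 0.05, 0, 0, 0, 0, 0.05, 0, 0, -30, 0, 0.06, 0, 0, -80, 0, 0.06, 0, 0, -130, 0, 0.06, 0, 0, -160, 0, 0.06, 0, 0, -160, 0, 0.06]' |sed -n 2,3p; python3 prof.py -.1437
```

```text
tool_pos: [0.5167, 0.1951, 0.0545]
orientation: [179.9, 0.1, -2.6]
force: [-0.1, -0.4, -0.2]
clock: 27.0
tool_pos: [0.5013, 0.1956, 0.0558]
orientation: [180.0, 0.0, -2.6]
force: [-0.3, -5.1, 5.2]
opening: 0.0209
gripper_force: 30.0
tool_pos: [0.5029, 0.1974, 0.2183]
orientation: [-179.8, -0.2, -2.6]
[(-15, 0.2), (-12, 1.0), (-9, 16.3), (-6, 16.0), (-3, 16.2), (0, 16.2), (3, 16.2), (6, 16.4), (9, 16.1), (12, 15.6), (15, 3.8), (18, 5.5), (21, 10.4), (24, 10.1), (27, 10.6), (30, 10.5), (33, 10.6), (36, 10.3), (39, 10.6), (42, 10.0), (45, 10.4), (48, 10.5), (51, 10.3), (54, 10.0), (57, 10.3), (60, 10.2), (63, 10.4), (66, 10.1), (69, 10.2), (72, 10.2), (75, 254.6), (78, 10.6), (81, 10.1), (84, 10.5), (87, 16.6), (90, 16.4), (93, 16.2), (96, 16.3), (99, 16.1), (102, 16.3), (105, 16.5), (108, 16.1), (111, 16.5), (114, 16.2), (117, 16.4), (120, 16.1), (123, 16.3), (126, 14.2), (129, 12.3), (132, 12.5), (135, 12.4), (138, 12.2)]
[(-15, 0.2), (-12, 1.8), (-9, 16.1), (-6, 16.1), (-3, 16.4), (0, 16.3), (3, 16.3), (6, 16.1), (9, 16.4), (12, 16.0), (15, 0.6), (18, 0.5), (21, 10.3), (24, 10.5), (2
[... 559 characters left out ...]
, (9, 16.0), (12, 15.6), (15, 10.1), (18, 10.3), (21, 10.2), (24, 10.5), (27, 10.4), (30, 10.2), (33, 10.6), (36, 10.4), (39, 10.6), (42, 10.2), (45, 10.3), (48, 9.8), (51, 10.2), (54, 10.5), (57, 10.5), (60, 10.4), (63, 10.1), (66, 10.6), (69, 10.4), (72, 10.4), (75, 254.5), (78, 10.3), (81, 10.3), (84, 11.2), (87, 16.2), (90, 16.5), (93, 16.2), (96, 16.2), (99, 15.6), (102, 16.4), (105, 16.2), (108, 16.4), (111, 16.5), (114, 16.2), (117, 16.3), (120, 16.1), (123, 16.4), (126, 14.9), (129, 12.2), (132, 12.3), (135, 12.2), (138, 12.1)]
y extent of plate [array([-0.0221,  0.0199]), array([-0.0286,  0.0196])]
spigot s,y,z [ 0.0473 -0.0018  0.054 ] plane slope [0.01306435 0.02611404 0.05404345]
```

B now lies flat in the right nest. Next I check where the keeper is.

```bash
python3 knob.py
```

```text
((507.03912353515625, 195.6770782470703), 10.804378509521484) [0.50738136 0.19582228 0.05009196] 511 s 0.10972403736796064
d [0.0056 0.0006 0.1613] turn 0.02 at [0.5015 0.1964 0.2153] -2.58 t 27.975 f [-0.6  0.2 -1.4]
```

```bash
python3 drive.py '[5.6, 0.6, 50, 0, 0.05, 5.6, 0.6, 110, 0, 0.05, 5.6, 0.6, 150, 0, 0.05, 5.6, 0.6, 161, 0, 0.05, 5.6, 0.6, 161, 0, 0.05, 5.6, 0.6, 161, 0, 0.01, 5.6, 0.6, 161, 0, 0.01, 5.6, 0.6, 161, 0, 0.01]'|sed -n 2,6p; python3 drive.py '[0, 0, 0, 0, 0.01, -3, 0, 0, 0, 0.01, -6, 0, 0, 0, 0.01, -8, 0, 0, 0, 0.01, -8, 0, 0, 0, 0.01]'; python3 drive.py '[0, 0, 0, 0, 0.05, 0, 0, 0, 0, 0.05, 0, 0, -30, 0, 0.06, 0, 0, -80, 0, 0.06, 0, 0, -130, 0, 0.06, 0, 0, -160, 0, 0.06, 0, 0, -160, 0, 0.06]' |sed -n 2,3p; python3 knob.py
```

```text
tool_pos: [0.5075, 0.1956, 0.0552]
orientation: [-179.9, -0.1, -2.6]
force: [-0.0, -0.3, 0.5]
opening: 0.0256
gripper_force: 0.0
clock: 29.6
tool_pos: [0.4998, 0.1957, 0.0551]
orientation: [-180.0, -0.1, -2.5]
force: [2.6, -3.7, 4.4]
opening: 0.0211
gripper_force: 30.0
tool_pos: [0.5001, 0.1966, 0.217]
orientation: [-179.8, -0.2, -2.6]
((500.3001708984375, 196.08126831054688), 10.814866065979004) [0.50064796 0.19614384 0.05008704] 502 s 0.11646509383332754
d [0.0009 0.0003 0.1612] turn 0.03 at [0.4993 0.1961 0.2152] -2.57 t 30.525 f [-0.2 -0.7 -0.4]
```

```bash
python3 h.py .43 -.137 .215 -6
```

```text
d [-0.0542  0.3359 -0.0004] turn 3.43 at [0.4993 0.1961 0.2152] -2.57 t 30.525 f [-0.2 -0.7 -0.4]
```

```bash
python3 drive.py '[-9, 56, 0, 0, 0.06, -18, 112, 0, 1, 0.06, -27, 168, 0, 2, 0.06, -36, 224, 0, 3, 0.06, -45, 280, 0, 3.4, 0.06, -54, 336, 0, 3.4, 0.06, -54, 336, 0, 3.4, 0.06, -54, 336, 0, 3.4, 0.06]'|sed -n 2,3p; python3 fl.py wC2.png .4525 -.1375; python3 h.py 0.4522 -.1375 .041 -6
```

```text
tool_pos: [0.4297, -0.1377, 0.2135]
orientation: [180.0, 0.1, -6.1]
rect [ 456.1 -137.5] [56.  83.4] 84.1 pts 5215 | top c [ 451.7 -137.1] r 11.9 mean [ 452.3 -137.2   54.1] | plate [ 448.4 -136.7   10.3] toe [ 489.1 -141.     6.2]
  yaw cand -5.86
d [ 0.0223 -0.0019  0.1727] turn 0.02 at [ 0.43   -0.1371  0.2137] -5.98 t 31.575 f [1.3 0.5 0.2]
```

To row units: 0.1725 m is 172.5, 0.16 m is 160.

```bash
python3 drive.py '[22.2, -2.2, 50, 0, 0.06, 22.2, -2.2, 100, 0, 0.06, 22.2, -2.2, 140, 0, 0.06, 22.2, -2.2, 160, 0, 0.06, 22.2, -2.2, 172.5, 0, 0.06, 22.2, -2.2, 172.5, 0, 0.06]'|sed -n 2,4p; python3 drive.py '[0, 0, 0, 0, 0.015, 0, 0, 0, 0, 0.015, 0, 0, 0, 0, 0.015, 0, 0, 0, 0, 0.015, 0, 0, -30, 0, 0.015, 0, 0, -80, 0, 0.015, 0, 0, -80, 0, 0.015]'; python3 h.py .555 .1942 .085 -2.6
```

```text
tool_pos: [0.4525, -0.137, 0.0415]
orientation: [180.0, 0.1, -5.9]
force: [0.6, -0.5, -0.1]
clock: 33.2
tool_pos: [0.4549, -0.1377, 0.1254]
orientation: [-179.9, -0.4, -6.0]
force: [-0.4, 0.4, -2.8]
opening: 0.0278
gripper_force: 30.0
d [ 0.0648 -0.3404  0.0412] turn -3.35 at [ 0.4549 -0.1377  0.1254] -5.95 t 33.2 f [-0.4  0.4 -2.8]
```

```bash
python3 drive.py '[11, -60, 0, -1, 0.015, 22, -120, 0, -2, 0.015, 33, -180, 0, -3, 0.015, 44, -240, 0, -3.4, 0.015, 55, -300, 0, -3.4, 0.015, 63, -340.5, 0, -3.4, 0.015, 63, -340.5, 25, -3.4, 0.015, 63, -340.5, 50, -3.4, 0.015]'|sed -n 2,5p; python3 drive.py '[0, 0, 0, 0, 0.015, 0, 0, 0, 0, 0.015]'|sed -n 2,6p; python3 h.py .5534 .1943 .0675 -2.6
```

```text
tool_pos: [0.5501, 0.1948, 0.0702]
orientation: [180.0, 0.1, -2.5]
force: [2.0, -0.8, -2.2]
opening: 0.0277
tool_pos: [0.5502, 0.194, 0.0717]
orientation: [179.9, 0.1, -2.6]
force: [-0.5, 0.6, -2.1]
opening: 0.0282
gripper_force: 30.0
d [ 0.0032 -0.0004  0.0042] turn 0.01 at [0.5502 0.194  0.0717] -2.59 t 34.45 f [-0.5  0.6 -2.1]
```

```bash
python3 drive.py '[3.2, -0.4, 2, 0, 0.015, 3.2, -0.4, 4, 0, 0.015, 3.2, -0.4, 5, 0, 0.015, 3.2, -0.4, 6, 0, 0.015, 3.2, -0.4, 7, 0, 0.015, 3.2, -0.4, 8, 0, 0.015, 3.2, -0.4, 9, 0, 0.015, 3.2, -0.4, 10, 0, 0.015]'|sed -n 2,4p; python3 drive.py '[0, 0, 1, 0, 0.015, 0, 0, 2, 0, 0.015, 0, 0, 3, 0, 0.015, 0, 0, 3, 0, 0.015]'|sed -n 2,4p; python3 tilt.py -.2192 | tr ';' '\n'
```

```text
tool_pos: [0.5562, 0.1948, 0.0645]
orientation: [-179.9, -0.3, -2.5]
force: [3.3, -5.1, 12.4]
tool_pos: [0.5573, 0.195, 0.0621]
orientation: [-179.9, -0.4, -2.5]
force: [6.8, -5.4, 12.5]
150 [ 7.8 -1.7 16.5] 
 154 [ 9.6 -1.8 15.9] 
 158 [11.4 -1.7 16.9] 
 162 [15.6 -1.8  0.6] 
 166 [17.7 -1.8  0.3] 
 170 [19.7 -1.8  0.2] 
 174 [20.  -1.7 10. ] 
 178 [21.9 -1.7 10.6] 
 182 [23.9 -1.7 10.4] 
 186 [25.7 -1.7 10.9] 
 190 [27.7 -1.7 11.1] 
 194 [29.6 -1.7 11.6] 
 198 [31.5 -1.7 12. ] 
 202 [33.4 -1.7 12.5] 
 206 [35.3 -1.7 12.7] 
 210 [36.3 -1.7 16.7] 
 214 [38.1 -1.7 17.1] 
 218 [40.  -1.7 17.5] 
 222 [41.9 -1.7 17.9] 
 226 [43.8 -1.7 18.2] 
 230 [45.8 -1.6 18.4] 
 234 [47.8 -1.6 18.4] 
 238 [49.7 -1.6 18.7] 
 242 [47.6 -1.6 29.5] 
 
y range [-0.0251  0.0251]
```

```bash
python3 drive.py '[0, 0, 1, 0, 0.015, 0, 0, 2, 0, 0.015, 0, 0, 3, 0, 0.015, 0, 0, 3, 0, 0.015]'|sed -n 2,4p; python3 drive.py '[0, 0, -3, 0, 0.015, -1, 0, -6, 0, 0.015, -1, 0, -6, 0, 0.015]'|sed -n 2,4p;python3 tilt.py -.2192 | tr ';' '\n' | sed -n 6,22p
```

```text
tool_pos: [0.558, 0.1951, 0.0601]
orientation: [-179.9, -0.5, -2.4]
force: [6.1, -8.2, 19.0]
tool_pos: [0.5536, 0.1951, 0.0625]
orientation: [-180.0, -0.1, -2.5]
force: [4.3, 0.2, -0.7]
 170 [23.6 -1.7  0.8] 
 174 [24.3 -1.7  8.2] 
 178 [26.2 -1.7  8.7] 
 182 [28.1 -0.2  9.4] 
 186 [30.  -1.6  9.7] 
 190 [31.8 -1.6 10.8] 
 194 [33.7 -1.6 10.9] 
 198 [35.7 -1.6 11. ] 
 202 [37.7 -1.6 11.2] 
 206 [39.5 -1.6 12.1] 
 210 [40.4 -1.6 16. ] 
 214 [42.2 -1.6 16.7] 
 218 [44.2 -1.6 16.8] 
 222 [46.  -1.6 17.4] 
 226 [47.9 -1.6 17.6] 
 230 [49.9 -1.6 17.7] 
 234 [51.6 -1.6 18.8]
```

To row units: 0.021 m is 21, 0.019 m is 19.

```bash
python3 drive.py '[5, 0, 0, 0, 0.015, 10, 0, 0, 0, 0.015, 15, 0, 0, 0, 0.015, 19, 0, 0, 0, 0.015, 21, 0, 0, 0, 0.015, 21, 0, 0, 0, 0.015]'|sed -n 2,5p;python3 tilt.py -.2192 w7.png| tr ';' '\n' | sed -n 10,24p
```

```text
tool_pos: [0.5739, 0.1937, 0.0619]
orientation: [180.0, 0.0, -2.6]
force: [-0.4, -0.3, -2.4]
opening: 0.0279
 186 [ 8.2 -1.  16.1] 
 190 [10.1 -1.  16.3] 
 194 [12.  -1.  16.2] 
 198 [15.5 -1.1 10.4] 
 202 [17.4 -1.  10.8] 
 206 [19.2 -1.  11.6] 
 210 [20.2 -1.  15.2] 
 214 [22.  -1.  15.9] 
 218 [23.9 -1.  16.2] 
 222 [25.8 -1.  16.8] 
 226 [27.7 -1.  17.2] 
 230 [29.6 -1.  17.3] 
 234 [31.3 -1.  18.3] 
 238 [33.3 -1.  18.4] 
 242 [31.4 -1.  28.7]
```

The manual's scale: shifts go in mm. Converting my numbers, 0.0095 m is 9.5, 0.008 m is 8.

```bash
python3 drive.py '[1, 0, 2, 0, 0.015, -1, 0, 4, 0, 0.015, -3, 0, 6, 0, 0.015, -5, 0, 8, 0, 0.015, -6, 0, 9.5, 0, 0.015, -6, 0, 9.5, 0, 0.015]'|sed -n 2,5p;python3 tilt.py -.2192| tr ';' '\n' | sed -n 10,24p
```

```text
tool_pos: [0.5686, 0.1944, 0.053]
orientation: [-180.0, -0.1, -2.6]
force: [3.1, -1.5, 4.2]
opening: 0.0277
 186 [11.5 -1.5 16.2] 
 190 [15.5 -1.6  7. ] 
 194 [17.3 -1.6  7.3] 
 198 [19.3 -1.6  7.2] 
 202 [21.4 -1.6  6.5] 
 206 [22.  -1.6 11.6] 
 210 [24.1 -1.5 11.2] 
 214 [25.9 -1.5 11.4] 
 218 [27.8 -1.5 11.7] 
 222 [29.9 -1.5 11.3] 
 226 [31.8 -1.5 11.7] 
 230 [33.7 -1.5 11.9] 
 234 [35.1 -1.5 13.5] 
 238 [34.8 -2.5 19.6] 
 242 [34.7 -1.5 25.1]
```

```bash
python3 drive.py '[0, 0, 0, 0, 0.036, 0, 0, 0, 0, 0.045, 0, 0, -20, 0, 0.05, 0, 0, -60, 0, 0.05, -30, 0, -110, 0, 0.05, -60, 0, -160, 0, 0.06, -70, 0, -160, 0, 0.06, -70, 0, -160, 0, 0.06]'|sed -n 2,3p; python3 prof.py -.2192 | tail -2; python3 prof.py -.2192 | sed -n 1,2p | cut -c 100-640;python3 prof.py -.1437 | tail -1; python3 knob.py
```

```text
tool_pos: [0.4969, 0.1971, 0.2124]
orientation: [-180.0, 0.0, -2.5]
y extent of plate [array([-0.0279,  0.0223]), array([-0.0198,  0.021 ])]
spigot s,y,z [ 0.0492 -0.0013  0.0541] plane slope [0.00221759 0.00017199 0.05409427]
5.4), (15, 5.9), (18, 5.5), (21, 6.6), (24, 10.6), (27, 10.5), (30, 10.5), (33, 10.4), (36, 10.4), (39, 10.9), (42, 10.3), (45, 10.4), (48, 10.5), (51, 10.6), (54, 10.4), (57, 10.3), (60, 10.4), (63, 10.4), (66, 10.4), (69, 10.1), (72, 10.2), (75, 10.5), (78, 10.5), (81, 10.5), (84, 10.6), (87, 10.1), (90, 11.6), (93, 15.9), (96, 16.5), (99, 16.3), (102, 16.4), (105, 16.4), (108, 16.3), (111, 16.3), (114, 16.5), (117, 16.2), (120, 16.0), (123, 16.4), (126, 16.7), (129, 16.1), (132, 14.3), (135, 12.2), (138, 12.4)]
16.7), (12, 15.4), (15, 0.4), (18, 0.8), (21, 6.5), (24, 10.3), (27, 10.5), (30, 10.6), (33, 10.3), (36, 10.5), (39, 10.5), (42, 10.4), (45, 10.5), (48, 10.5), (51, 10.1), (54, 10.3), (57, 10.6), (60, 10.4), (63, 10.2), (66, 10.2), (69, 10.6), (72, 10.3), (75, 10.3), (78, 10.8), (81, 10.4), (84, 10.5), (87, 9.6), (90, 11.6), (93, 15.7), (96, 16.3), (99, 16.5), (102, 16.3), (105, 16.6), (108, 16.3), (111, 16.2), (114, 16.5), (117, 16.3), (120, 16.5), (123, 16.2), (126, 16.2), (129, 16.2), (132, 14.5), (135, 12.4), (138, 12.4)]
spigot s,y,z [ 0.047  -0.0025  0.054 ] plane slope [-0.00380309  0.02503592  0.05401556]
((500.1802978515625, 196.2829132080078), 10.890071868896484) [0.50065149 0.19617779 0.05017869] 522 s 0.11646310418502794
d [0.0026 0.0002 0.1571] turn 0.01 at [0.4979 0.1969 0.2111] -2.59 t 39.725 f [ 0.6 -0.1  0.1]
```

C lies flat in the middle nest and the keeper is still back. Now A.

```bash
python3 h.py .465 .42 .212 10.1
```

```text
d [-0.043  -0.2214 -0.0012] turn -12.69 at [0.4979 0.1969 0.2111] -2.59 t 39.725 f [ 0.6 -0.1  0.1]
```

To row units: -0.2214 m is -221.4, -0.165 m is -165.

```bash
python3 drive.py '[-10, -55, 0, -4, 0.06, -20, -110, 0, -8, 0.06, -30, -165, 0, -12, 0.06, -43, -221.4, 0, -12.7, 0.06, -43, -221.4, 0, -12.7, 0.06, -43, -221.4, 0, -12.7, 0.06]'|sed -n 2,3p; python3 fl.py wA2.png .4935 .4214; python3 h.py 0.4935 .4214 .041 10.1
```

```text
tool_pos: [0.4648, 0.4201, 0.2109]
orientation: [179.9, 0.1, 10.1]
rect [496.9 421.6] [82.9 56. ] 10.1 pts 5346 | top c [492.9 420.9] r 11.9 mean [493.4 421.   54.1] | plate [488.6 420.8  10.3] toe [529.1 427.3   6.3]
  yaw cand 10.06
d [0.0286 0.0029 0.1704] turn -0.01 at [0.4651 0.4195 0.2114] 10.09 t 40.525 f [-0.1 -0.7  0.1]
```

To row units: 0.17 m is 170, 0.16 m is 160.

```bash
python3 drive.py '[28.2, 3.1, 50, 0, 0.06, 28.2, 3.1, 100, 0, 0.06, 28.2, 3.1, 140, 0, 0.06, 28.2, 3.1, 160, 0, 0.06, 28.2, 3.1, 170, 0, 0.06, 28.2, 3.1, 170, 0, 0.06]'|sed -n 2,4p; python3 drive.py '[0, 0, 0, 0, 0.015, 0, 0, 0, 0, 0.015, 0, 0, 0, 0, 0.015, 0, 0, 0, 0, 0.015, 0, 0, -30, 0, 0.015, 0, 0, -80, 0, 0.015, 0, 0, -80, 0, 0.015]'; python3 h.py .5569 .2697 .0725 -2.6
```

```text
tool_pos: [0.4936, 0.4214, 0.0424]
orientation: [180.0, 0.0, 10.1]
force: [-0.1, -0.5, 0.8]
clock: 42.15
tool_pos: [0.4949, 0.4243, 0.127]
orientation: [-179.7, -0.3, 10.2]
force: [0.1, 0.8, -2.0]
opening: 0.0276
gripper_force: 30.0
d [0.0334 0.1634 0.0539] turn 12.77 at [0.4949 0.4243 0.127 ] 10.17 t 42.15 f [ 0.1  0.8 -2. ]
```

To row units: 0.163 m is 163, 0.15 m is 150.

```bash
python3 drive.py '[10, 55, 0, 4, 0.015, 20, 110, 0, 8, 0.015, 30, 150, 0, 12.7, 0.015, 33.4, 163, 0, 12.7, 0.015, 33.4, 163, 25, 12.7, 0.015, 33.4, 163, 50, 12.7, 0.015, 33.4, 163, 52, 12.7, 0.015, 33.4, 163, 52, 12.7, 0.015]'|sed -n 2,6p; python3 h.py .5569 .2697 .0684 -2.6
```

```text
tool_pos: [0.5545, 0.2679, 0.0706]
orientation: [180.0, 0.0, -2.5]
force: [-0.1, -0.3, -1.4]
opening: 0.0277
gripper_force: 30.0
d [ 0.0023 -0.0019  0.0022] turn 0.07 at [0.5545 0.2679 0.0706] -2.53 t 43.15 f [-0.1 -0.3 -1.4]
```

```bash
python3 drive.py '[2.3, -1.9, 1, 0, 0.015, 2.3, -1.9, 2, 0, 0.015, 2.3, -1.9, 3, 0, 0.015, 2.3, -1.9, 4, 0, 0.015, 2.3, -1.9, 5, 0, 0.015, 2.3, -1.9, 6, 0, 0.015, 2.3, -1.9, 7, 0, 0.015, 2.3, -1.9, 8, 0, 0.015]'|sed -n 2,4p; python3 drive.py '[0, 0, 1, 0, 0.015, 0, 0, 2, 0, 0.015, 0, 0, 3, 0, 0.015, 0, 0, 4, 0, 0.015, 0, 0, 5, 0, 0.015, 0, 0, 5.5, 0, 0.015, 0, 0, 5.5, 0, 0.015]'|sed -n 2,4p; python3 tilt.py -.2948 | tr ';' '\n'| sed -n 4,24p
```

```text
tool_pos: [0.5596, 0.2699, 0.0652]
orientation: [-179.9, -0.3, -2.5]
force: [4.4, -3.8, 12.0]
tool_pos: [0.5613, 0.27, 0.0607]
orientation: [-179.8, -0.4, -2.5]
force: [9.4, -6.5, 13.5]
 162 [12.5 -1.3 16.2] 
 166 [16.8 -1.4  0.5] 
 170 [18.8 -1.4  0.3] 
 174 [19.8 -1.4  6.5] 
 178 [21.7 -1.4  6.7] 
 182 [23.6 -1.4  7.1] 
 186 [25.6 -1.3  7.5] 
 190 [27.5 -1.3  7.9] 
 194 [29.5 -1.3  8.3] 
 198 [31.4 -1.3  8.8] 
 202 [33.3 -1.3  9.2] 
 206 [34.9 -1.3 10.6] 
 210 [36.1 -1.3 13.5] 
 214 [37.8 -1.3 14.5] 
 218 [39.7 -1.3 15.2] 
 222 [41.8 -1.3 15.1] 
 226 [43.6 -1.3 15.5] 
 230 [45.6 -1.3 15.7] 
 234 [47.5 -1.3 16.2] 
 238 [49.1 -1.2 17.2] 
 242 [47.1 -1.2 28.1]
```

To row units: -0.006 m is -6, -0.003 m is -3.

```bash
python3 drive.py '[0, 0, -3, 0, 0.015, -1, 0, -6, 0, 0.015, -1, 0, -6, 0, 0.015]'|sed -n 2,4p;python3 tilt.py -.2948 | tr ';' '\n' | sed -n 6,22p
```

```text
tool_pos: [0.5556, 0.2693, 0.0628]
orientation: [180.0, 0.0, -2.6]
force: [0.5, 0.0, -1.9]
 170 [25.2 -0.2  1. ] 
 174 [25.9 -0.2  8.2] 
 178 [27.7 -0.2  9.1] 
 182 [29.9 -0.2  8.4] 
 186 [31.7 -0.2  9.4] 
 190 [33.5 -0.2 10.2] 
 194 [35.5 -0.2 10.2] 
 198 [37.4 -0.2 10.7] 
 202 [39.3 -0.2 11.1] 
 206 [41.2 -0.2 11.8] 
 210 [42.1 -0.2 15.8] 
 214 [43.9 -0.2 16.5] 
 218 [45.8 -0.2 16.8] 
 222 [47.6 -0.2 17.4] 
 226 [49.6 -0.2 17.5] 
 230 [51.5 -0.1 18. ] 
 234 [53.3 -0.1 18.7]
```

```bash
python3 drive.py '[5, 0, 0, 0, 0.015, 10, 0, 0, 0, 0.015, 15, 0, 0, 0, 0.015, 19, 0, 0, 0, 0.015, 22.5, 0, 0, 0, 0.015, 22.5, 0, 0, 0, 0.015]'|sed -n 2,5p;python3 tilt.py -.2948| tr ';' '\n' | sed -n 10,24p
```

```text
tool_pos: [0.5789, 0.2684, 0.063]
orientation: [-180.0, -0.0, -2.6]
force: [0.6, 0.1, -2.1]
opening: 0.0279
 186 [ 6.8 -0.3 16.4] 
 190 [ 8.6 -0.3 16.7] 
 194 [10.7 -0.3 16.1] 
 198 [12.6 -0.3 16.3] 
 202 [16.  -0.3 11.1] 
 206 [17.8 -0.3 12.2] 
 210 [18.7 -0.3 16. ] 
 214 [20.5 -0.3 16.5] 
 218 [22.4 -1.3 17. ] 
 222 [24.3 -0.3 17.3] 
 226 [26.2 -0.3 17.8] 
 230 [28.  -0.3 18.5] 
 234 [30.  -0.3 18.7] 
 238 [31.8 -0.3 19.2] 
 242 [30.  -0.3 29.4]
```

```bash
python3 drive.py '[0, 0, 2, 0, 0.015, -2, 0, 4, 0, 0.015, -4, 0, 6, 0, 0.015, -6, 0, 8, 0, 0.015, -7, 0, 10, 0, 0.015, -7, 0, 10, 0, 0.015]'|sed -n 2,5p;python3 tilt.py -.2948| tr ';' '\n' | sed -n 10,24p
```

```text
tool_pos: [0.5716, 0.2692, 0.0532]
orientation: [-180.0, -0.0, -2.6]
force: [1.6, 0.3, 4.2]
opening: 0.0283
 186 [12.  -0.8 16.3] 
 190 [16.  -0.8  6.9] 
 194 [17.8 -0.8  7.4] 
 198 [19.9 -0.8  6.8] 
 202 [21.5 -0.8  8.1] 
 206 [22.7 -1.8 11.1] 
 210 [24.6 -0.8 11.3] 
 214 [26.5 -0.8 11.4] 
 218 [28.6 -0.8 11.1] 
 222 [30.4 -0.8 11.3] 
 226 [32.4 -0.8 11.4] 
 230 [34.2 -0.8 12. ] 
 234 [35.5 -0.8 14. ] 
 238 [35.1 -0.8 20.2] 
 242 [35.  -0.8 25.7]
```

```bash
python3 drive.py '[0, 0, 0, 0, 0.036, 0, 0, 0, 0, 0.045, 0, 0, -20, 0, 0.05, 0, 0, -60, 0, 0.05, -30, 20, -110, 0, 0.05, -60, 60, -160, 0, 0.06, -70, 76, -160, 0, 0.06, -70, 76, -160, 0, 0.06]'|sed -n 2,3p; for c in .2948 .2192 .1437; do python3 prof.py -$c w8.png| tail -1;  python3 prof.py -$c | sed -n 2p | cut -c 100-500; done; python3 knob.py
```

```text
tool_pos: [0.4972, 0.1949, 0.2141]
orientation: [-179.9, -0.0, -2.6]
spigot s,y,z [0.0494 0.0001 0.0542] plane slope [ 0.00416051 -0.02950287  0.05415754]
16.4), (12, 15.8), (15, 1.2), (18, 0.7), (21, 9.6), (24, 10.9), (27, 10.5), (30, 10.4), (33, 10.6), (36, 10.3), (39, 10.6), (42, 10.6), (45, 10.4), (48, 10.4), (51, 10.4), (54, 10.1), (57, 10.3), (60, 10.2), (63, 10.3), (66, 10.7), (69, 10.4), (72, 10.5), (75, 10.3), (78, 10.7), (81, 249.6), (84, 10.1), (87, 10.2), (90, 11.6), (93, 16.1), (96, 16.5), (99, 16.5), (102, 16.6), (105, 16.3), (108, 16.4
spigot s,y,z [ 0.0492 -0.0014  0.0541] plane slope [0.00614469 0.00123654 0.0540876 ]
16.5), (12, 15.2), (15, 0.7), (18, 0.5), (21, 9.2), (24, 10.3), (27, 10.6), (30, 10.7), (33, 10.4), (36, 10.6), (39, 10.6), (42, 10.4), (45, 10.3), (48, 10.5), (51, 10.4), (54, 10.5), (57, 10.5), (60, 10.2), (63, 10.4), (66, 10.2), (69, 10.4), (72, 10.2), (75, 10.6), (78, 10.6), (81, 10.7), (84, 10.4), (87, 9.7), (90, 12.1), (93, 16.2), (96, 16.8), (99, 16.3), (102, 16.5), (105, 16.3), (108, 16.1),
spigot s,y,z [ 0.047  -0.0024  0.054 ] plane slope [-0.00349719  0.02916147  0.05403145]
16.3), (12, 15.6), (15, 0.7), (18, 0.5), (21, 10.1), (24, 10.4), (27, 10.6), (30, 10.4), (33, 10.1), (36, 10.5), (39, 10.8), (42, 10.1), (45, 10.2), (48, 10.4), (51, 10.6), (54, 10.4), (57, 10.5), (60, 10.3), (63, 10.3), (66, 10.1), (69, 10.3), (72, 10.2), (75, 10.6), (78, 10.5), (81, 10.3), (84, 10.1), (87, 0.5), (90, 11.9), (93, 16.1), (96, 16.1), (99, 16.2), (102, 16.2), (105, 16.1), (108, 16.3)
((500.2605895996094, 196.1286163330078), 10.776350021362305) [0.50065906 0.19613627 0.05008353] 519 s 0.11645366412594335
d [ 2.000e-03 -1.000e-04  1.582e-01] turn 0.04 at [0.4984 0.1963 0.2122] -2.56 t 48.45 f [-0.5  0.1 -0.9]
```

View pics/w8.png

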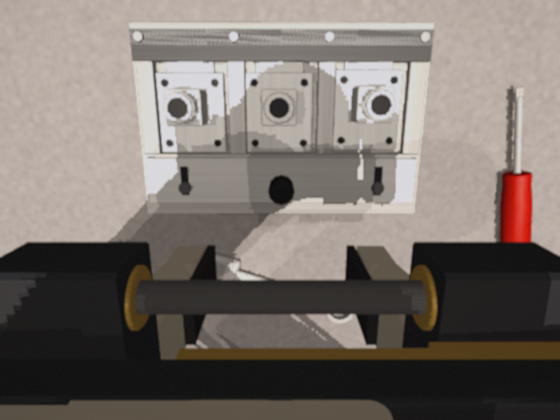

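All three flanges lie flat: spigots at (178,107), (279,107) and (380,104), with the keeper still back and its knob at (281,189). I'll slide it home.

```bash
python3 drive.py '[2, 0, 50, 0, 0.05, 2, 0, 110, 0, 0.05, 2, 0, 150, 0, 0.05, 2, 0, 158, 0, 0.05, 2, 0, 158, 0, 0.05, 2, 0, 158, 0, 0.01, 2, 0, 158, 0, 0.01, 2, 0, 158, 0, 0.01]'|sed -n 2,6p; python3 drive.py '[0, 0, 0, 0, 0.01, 3, 0, 0, 0, 0.01, 6, 0, 0, 0, 0.01, 9, 0, 0, 0, 0.01, 12, 0, 0, 0, 0.01, 15, 0, 0, 0, 0.01, 18, 0, 0, 0, 0.01, 18, 0, 0, 0, 0.01]'; python3 drive.py '[0, 0, 0, 0, 0.05, 0, 0, 0, 0, 0.05, 0, 0, -30, 0, 0.06, 0, 0, -80, 0, 0.06, -20, 0, -130, 0, 0.06, -20, 0, -160, 0, 0.06, -20, 0, -160, 0, 0.06]' |sed -n 2,3p; python3 knob.py
```

```text
tool_pos: [0.5007, 0.1962, 0.056]
orientation: [-179.9, -0.1, -2.6]
force: [0.5, -0.3, 0.2]
opening: 0.0259
gripper_force: 0.0
clock: 50.45
tool_pos: [0.5168, 0.1948, 0.0557]
orientation: [180.0, 0.1, -2.6]
force: [-10.7, 1.5, 14.3]
opening: 0.0217
gripper_force: 30.0
tool_pos: [0.4995, 0.1969, 0.2179]
orientation: [-179.8, -0.3, -2.6]
((516.1365356445312, 195.40646362304688), 10.89168930053711) [0.51655287 0.19539347 0.05017631] 517 s 0.10054251953102616
d [0.0172 0.0005 0.1621] turn 0.03 at [0.4987 0.1964 0.2161] -2.57 t 51.375 f [ 0.5  0.1 -0.4]
```

The knob moved 15.9 mm and met the end stop. Last check of flanges and caps before handing in.

```bash
for c in .2948 .2192 .1437; do python3 prof.py -$c | tail -1; done
python3 - <<'E'
from h import *
P=cloud(cam("top")); z=P[...,2]
m=((z>.0185)&(z<.06)&(abs(P[...,0]-.5915)<.06)&(abs(P[...,1]+.303)<.06)).astype(np.uint8)
n,lab,st,_=cv2.connectedComponentsWithStats(m)
for i in range(1,n): print(st[i,4],(P[lab==i].mean(0)-[.5915,-.3028,0]).round(4))
E
```

```text
spigot s,y,z [0.0494 0.0001 0.0542] plane slope [-0.00523889 -0.0332242   0.05419637]
spigot s,y,z [ 0.0492 -0.0013  0.0541] plane slope [-0.00301374  0.00341366  0.05412508]
spigot s,y,z [ 0.047  -0.0025  0.054 ] plane slope [0.00716679 0.01830128 0.05402241]
130 [ 0.0229 -0.0256  0.0229]
131 [-0.0287  0.0284  0.0225]
135 [-0.0275 -0.0248  0.023 ]
1 [-0.0475  0.0561  0.0202]
```

```bash
python3 -c "
from plant import ctrl
print(ctrl.close_job())"
```

```text
the job is handed in; nothing more can be done
None
```

I handed the job in at about 51 s of the 210 s limit. By my camera checks all three flanges lie flat in their nests with toes under the lip, all three caps sit in tray pockets, and the keeper is home (15.9 mm of knob travel, against its stop). I haven't seen the judge's result.

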